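# Get the label block out from behind the counter things

### The arm

A 6-joint arm with a two-finger parallel gripper is mounted at the origin on the work surface; the furniture and walls round the work are solid. World frame = base frame: x ahead of the robot, y to its left, z up, the work surface at z = 0. Lengths are in m, angles in rad, forces in N, time in s.
With the tool pointing down it reaches from about 0.35 to 0.8 m from the base axis. Payload 7.3 kg.
Tool frame: the origin (TCP) lies on the centre line of the jaws, within the pads' length; the fingertips stand 8 mm ahead of it and the grasp point (between the pads) lies 11 mm behind it; z points along the fingers, y is the line along which they close (so a half turn about z gives the same grasp; the last joint's range is limited). The gripper opens to 85 mm and grips with 20 to 120 N. Pads are 22 mm wide; open, the fingers measure 114 mm over their backs; the gripper's body (76 mm by 85 mm) begins 54 mm behind the grasp point. The pads swing forward as they close: fully open they stand 13 mm farther back than shut.
Start: joints at [1.049, 0.342, 1.524, -0, 1.275, -0.146], TCP at [0.193, 0.488, 0.239] pointing down, gripper open.
Joint ranges: [-2.53, 2.53], [-0.77, 2.02], [0.04, 2.7], [-1, 4.14], [0.28, 2.66], [-3.11, 3.11]. Speed limits (rad/s): [2.57, 2.57, 3.14, 3.14, 3.14, 3.14].

### API

Orientations are given as a unit quaternion [x, y, z, w].
In Python, from rig import robot gives the robot as it stands.
- The arm moves only by the tool play_rows, never from a script. Its argument "deltas" is a list of rows, each a list of 5 numbers: the opening, from 0 (shut) to 1 (fully open), then the shift along the tool's x, y, z scaled (see below), then the turn about the tool's z scaled (see below). In form: [[grip, dx, dy, dz, spin], ...]. A call has 1 to 10 rows; each row is the pose to reach, as a shift and turn from the pose commanded when the call began, along the tool's axes at that moment; what a row does not reach only later rows make up. The controller multiplies each number of a shift by 200 mm and each number of a turn by 45 degrees. A row lasts 1/8 s, in which the tool goes at most 62.5 mm and 10.7 degrees, less where a joint would pass 70% of its speed; a pose out of reach is approached as far as the arm can. A call with a number of a shift or a turn outside -1 to 1 is refused whole. A call with a gripper value outside its range is refused whole. The fingers move at their own pace and stop on an object; "grip_force" is the grip in N (left out, the last holds). Time passes only in rows, so rows that repeat a pose let the fingers close. It gives the time, the measured TCP pose, the force, the opening and the grip force at its end, in the units of the state.
- robot.get_obs(): the state, without advancing time (a new reading comes with each control period).
- robot.get_image(name): name is "scene" or "top" or "wrist"; returns a dict with "pixels" (384x512x3 uint8, red, green, blue), "depth" (384x512 float32, m along the optical axis (not along the pixel's ray), 0 where there is no reading), "fx", "fy", "cx", "cy" (pixels), "cam_to_world" (4x4, takes a point from camera to world coordinates). Camera axes: x right, y down, z forward; pixel columns grow to the right and rows downward; lengths in m; the calibration is good to about 2 mm. The wrist camera is an equidistant fisheye: a pixel r from the principal point sees the ray r / f radians off the axis. A picture is of the moment at which its call begins.
- robot.close_job(): hands the job in; it is judged then, once.
The state is a dict: "time": time; "qpos": joint angles; "dq": joint speeds; "joint_torque": joint torques, N m; "tool_pos": TCP position; "eef_rot": TCP orientation; "contact_force": force on the tool from outside, world axes, zero at the start; "ft_torque": the same for the moment, N m; "gripper_width": finger opening in m; "finger_force": force on a finger pad.
Only numpy, scipy, OpenCV 4.12 (cv2) and the standard library are available. Lean on these libraries where they do the work, as an engineer would, in place of code of your own. Each camera call takes 0.05 s, during which the arm holds its last target. There are 200 camera calls.

### The job

The block of number labels sits in the back of the grey counter tidy, shut in by the spray can, the dropper bottle and the hand stamp. Stand all three on the black rubber mat first, then take the block out and lay it flat in the middle of the ticket book, and only then put the three back upright, each exactly where it stood in the tidy. Do not tip them over, and leave the calculator, the tape roll and the bell where they are.

Things in the scene. Friction and masses are not known exactly. Their poses are not given: they have to be found in the camera images.
- tidy: Fixed grey tray, 150 (x) by 190 (y) mm. Origin: centre of underside, on the counter; x points to its back, y left. Floor 6 mm thick; rims 4 mm thick, 12 mm high, the back one 30. The three blocking things stand in a row at x = -38 mm, near y = -58, 0, +58 mm, in any order. The label block lies at x = +14, y = 0 between two partitions 34 mm high (inner faces y = +-39 mm), 39 mm clear behind it.
- side_mat: Black ribbed rubber mat, fixed, 140 (its x) by 120 (its y) mm, 4 mm thick: the side area. Origin: centre of its underside, on the counter; x away from the robot, y to the left.
- ticket_book: Ticket book: white pad with a blue head strip, fixed, 152 (its x) by 102 (its y) mm, top 17 mm above the counter. Origin: centre of its underside, on the counter.
- spray_can: Small blue aerosol can with a red cap, standing, 168 mm high; cylinder 52 mm in diameter up to 131 mm, then a cap about 38 mm wide. Origin: centre of its underside; z up. About 0.28 kg. So tall that a gripper working on a neighbour beside it (58 mm apart) would strike it.
- dropper: Brown dropper bottle with a black pipette cap, standing, 102 mm high; body 33 mm in diameter up to about 65 mm, collar 24 mm wide up to 77 mm, thin rubber teat 13 mm wide above. Origin: centre of its underside; z up. About 0.07 kg.
- stamp: Wooden hand stamp, standing, 85 mm high; foot 26 (its x) by 52 (its y) by 22 mm, round turned handle about 25 mm thick from 46 to 85 mm above its underside, graspable from any side. Origin: centre of its underside; z up. At the start its y axis (the long side of the foot) lies roughly along the tidy's x axis. About 0.06 kg.
- label_block: White block of labels, lying, 35 (its x) by 70 (its y) by 31 mm. Origin: centre of its underside; z up. At the start its x axis lies roughly along the tidy's x axis. About 0.09 kg.
- calculator: Bystander: desk calculator, 120 by 70 by 16 mm, loose on the counter between the robot and the work. Origin: centre of its underside.
- tape_measure: Bystander: rolled yellow tailor's tape, 54 by 49 by 18 mm, loose on the counter. Origin: centre of its underside.
- service_bell: Bystander: chrome desk bell, 83 mm in diameter, 58 mm high, loose on the counter. Origin: centre of its underside.
Things that resemble listed ones, but are neither listed nor needed, are in the scene too. There is more than one size of the dropper; the one meant has the size given above.

How it is judged:
By the outcome, as a careful person would: the job done as asked, in the order asked, and still so for the second after the job is handed in, with the robot touching nothing.
It also fails if it takes over 152 s, if anything falls off the work surface, if the arm or the gripper's body presses on something with over 40 N, if the wrist force passes 120 N, or if a joint passes its speed limit or range.

## Working session

There is one attempt and no reset: what is moved stays moved. The work goes in short steps, Python scripts to look and compute and a tool call to move; the robot and the scene stay as the last step left them, time stands still between calls to the robot, and variables do not carry over. Pictures are saved under pics/ and viewed, at most 14 in all, crops included, and the job is handed in when it is done.

Besides the shell and the picture viewer there is one more tool, called after ">>>" as name([rows], argument=value, ...), one row to a line, values as JSON. play_rows: Moves the arm, as the interface text tells. Shifts and turns lie within -1 to 1; 1 stands for 200 mm of shift or 45 degrees of turn. Its arguments: {"type":"object","properties":{"deltas":{"type":"array","items":{"type":"array","items":{"type":"number"}}},"grip_force":{"type":"number"}},"required":["deltas"]}

```bash
mkdir -p pics; ls
cat > h.py <<'E'
import numpy as np,cv2
from rig import robot
def snap(n,f):
    d=robot.get_image(n); cv2.imwrite('pics/'+f+'.png',cv2.cvtColor(d['pixels'],cv2.COLOR_RGB2BGR))
    np.savez('pics/'+f+'.npz',**{k:np.asarray(v) for k,v in d.items()}); return d
def ld(f): return np.load('pics/'+f+'.npz')
def cloud(d):
    z=d['depth'];v,u=np.mgrid[:z.shape[0],:z.shape[1]]
    P=np.stack([(u-d['cx'])/d['fx']*z,(v-d['cy'])/d['fy']*z,z],-1)
    T=d['cam_to_world'];return P@T[:3,:3].T+T[:3,3]
def crop(f,u0,v0,u1,v1,o,s):
    im=cv2.imread('pics/'+f+'.png')[v0:v1,u0:u1];cv2.imwrite('pics/'+o+'.png',cv2.resize(im,None,fx=s,fy=s,interpolation=cv2.INTER_CUBIC))
E
python3 - <<'E'
from h import *
for n in('top','scene'):
    d=snap(n,n+'0'); print(d['cam_to_world'].round(3),d['fx'])
a=np.vstack([cv2.imread('pics/top0.png')])
print(robot.get_obs())
E
```

```text
pics
[[ 0.014 -0.986  0.164  0.249]
 [-1.    -0.016 -0.01  -0.245]
 [ 0.013 -0.163 -0.986  1.083]
 [ 0.     0.     0.     1.   ]] 366.3842566607463
[[ 0.606  0.333 -0.723  1.215]
 [ 0.795 -0.225  0.563 -0.869]
 [ 0.025 -0.916 -0.401  0.5  ]
 [ 0.     0.     0.     1.   ]] 442.95240250604076
{'time': 0.1, 'qpos': array([ 1.04899547e+00,  3.42651142e-01,  1.52493432e+00, -2.09208094e-05,
        1.27539945e+00, -1.46019157e-01]), 'dq': array([ 0.00130662,  0.00039319, -0.00224864, -0.00106523, -0.00055685,
       -0.00034842]), 'joint_torque': array([ 1.51481116e-03, -4.34448981e+01, -2.46491718e+01, -1.32816358e-04,
        4.86000776e-03, -4.29652721e-05]), 'tool_pos': array([0.19249152, 0.48805906, 0.23869196]), 'eef_rot': array([ 1.86784240e-01,  9.82400714e-01, -6.60959059e-04, -2.18696242e-04]), 'contact_force': array([0.60527757, 0.11265457, 0.0082997 ]), 'ft_torque': array([-0.00341943,  0.01759306, -0.03309981]), 'finger_force': 0.0, 'gripper_width': 0.08523306190544239}
```

View pics/top0.png

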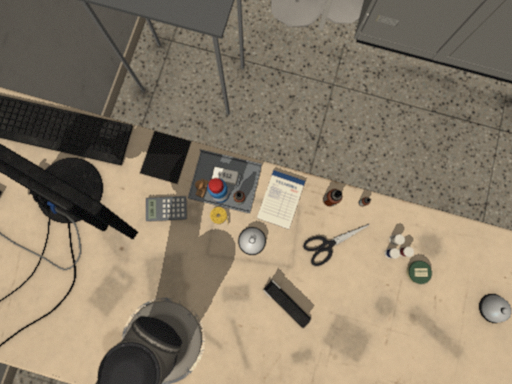

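View pics/scene0.png

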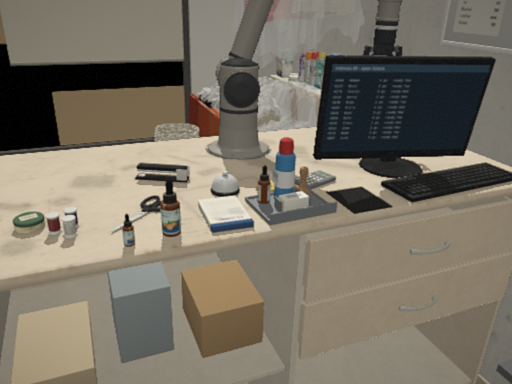

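Top view: the tidy spans about (190-260, 150-210). In it are the stamp (201,187), the spray can (217,187), the dropper (239,196) and the label block (225,175). The mat is at (166,157), the ticket book at (282,198). Dropper candidates are (239,196), (333,197) and (365,201). The one in the tidy should be the right one; I'll confirm its size in an enlarged crop.

Run:
```python
from h import *
crop('top0',130,120,310,255,'c1',4.4)
crop('scene0',190,120,400,250,'c2',3.8)
d=ld('top0');P=cloud(d)
for u,v in [(166,157),(145,175),(178,182),(152,134),(190,144),(217,183),(201,187),(239,196),(225,175),(282,198),(166,208),(219,215),(252,240),(135,235),(100,215),(228,235)]: print(u,v,P[v,u].round(3))
```

```text
166 157 [0.528 0.018 0.003]
145 175 [ 0.472  0.079 -0.001]
178 182 [ 0.451 -0.022  0.004]
152 134 [ 0.601  0.066 -0.002]
190 144 [ 0.57  -0.052  0.003]
217 183 [ 0.419 -0.155  0.172]
201 187 [ 0.424 -0.102  0.082]
239 196 [ 0.398 -0.209  0.099]
225 175 [ 0.469 -0.164  0.035]
282 198 [ 0.407 -0.333  0.015]
166 208 [0.372 0.007 0.013]
219 215 [ 0.355 -0.147  0.002]
252 240 [ 0.281 -0.246  0.058]
135 235 [0.29  0.08  0.051]
100 215 [0.319 0.066 0.332]
228 235 [ 0.296 -0.175 -0.001]
```

View pics/c1.png

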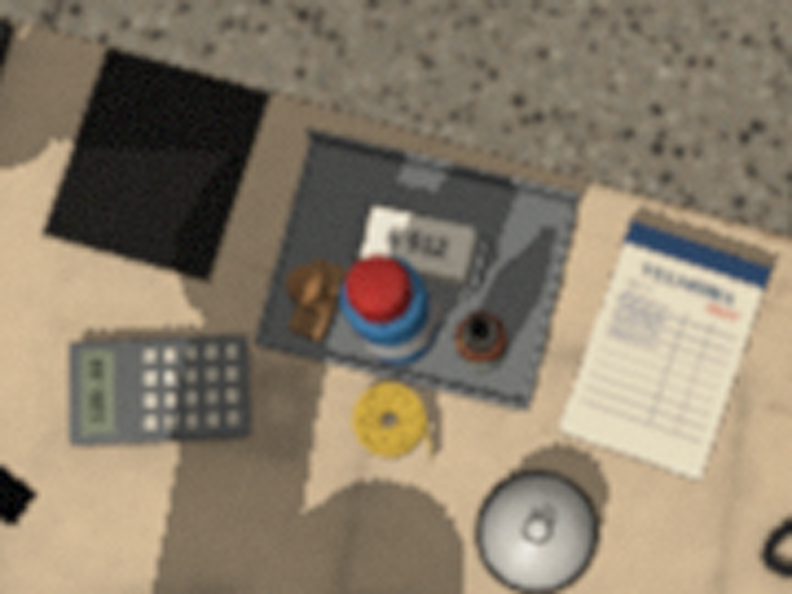

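View pics/c2.png

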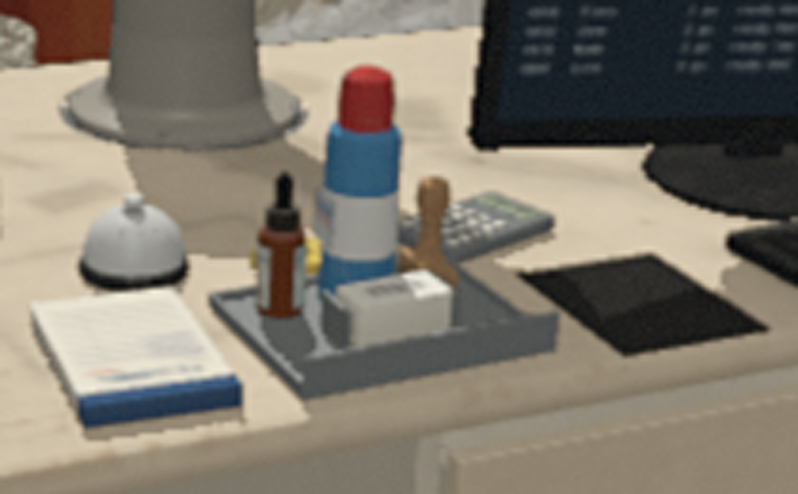

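The enlarged crops show the stamp at crop (315,290), the can (380,290) and the dropper (482,335) in the tidy, with the label block (420,243) behind them. Next I'll measure the fixtures from their corners and the things from the depth cloud.

```bash
cat >> h.py <<'E'
def pl(d,u,v,z):
    T=d['cam_to_world'];r=T[:3,:3]@np.array([(u-d['cx'])/d['fx'],(v-d['cy'])/d['fy'],1]);return T[:3,3]+r*(z-T[2,3])/r[2]
def proj(d,p):
    T=d['cam_to_world'];q=T[:3,:3].T@(np.asarray(p)-T[:3,3]);return np.array([q[0]/q[2]*d['fx']+d['cx'],q[1]/q[2]*d['fy']+d['cy']])
E
python3 - <<'E'
from h import *
d=ld('top0');P=cloud(d)
C={'mat':(.004,[(108,50),(268,95),(210,278),(46,235)]),'book':(.017,[(634,224),(772,268),(700,478),(562,430)]),'tidyfront':(.012,[(258,345),(528,407)]),'tidyback':(.03,[(312,130),(580,188)]),'calc':(.016,[(70,340),(245,335),(248,435),(70,445)])}
for n,(z,c) in C.items():
    w=np.array([pl(d,130+u/4.4,120+v/4.4,z)[:2] for u,v in c]);print(n,w.round(4).tolist(),w.mean(0).round(4))
    e=[np.linalg.norm(w[i]-w[i-1]) for i in range(len(w))];a=[np.degrees(np.arctan2(*(w[i-1]-w[i]))) for i in range(len(w))];print(np.round(e,3),np.round(a,1))
for nm in('top0','scene0'):
    d=ld(nm);Q=cloud(d).reshape(-1,3);m=d['depth'].reshape(-1)>0;Q=Q[m]
    def box(x0,x1,y0,y1,z0,z1):
        s=Q[(Q[:,0]>x0)&(Q[:,0]<x1)&(Q[:,1]>y0)&(Q[:,1]<y1)&(Q[:,2]>z0)&(Q[:,2]<z1)]
        return (len(s),s.min(0).round(4),s.max(0).round(4),np.median(s,0).round(4)) if len(s) else 0
    print(nm);
    print('cap',box(.36,.48,-.19,-.11,.15,.2));print('shoulder',box(.36,.48,-.19,-.11,.115,.138))
    print('canbody',box(.36,.48,-.19,-.12,.06,.12))
    print('stamp',box(.36,.48,-.135,-.07,.06,.1));print('drop teat',box(.36,.46,-.25,-.18,.084,.12));print('drop body',box(.36,.46,-.25,-.18,.04,.08))
    print('block',box(.43,.53,-.22,-.12,.034,.044));print('tape',box(.32,.39,-.19,-.11,.01,.025));print('bell',box(.22,.33,-.3,-.19,.02,.06))
E
```

```text
mat [[0.6077, 0.0572], [0.5773, -0.0552], [0.4478, -0.0214], [0.4758, 0.0915]] [0.5272 0.018 ]
[0.136 0.116 0.134 0.116] [ -75.4   15.1  104.6 -166.1]
book [[0.4873, -0.3086], [0.4586, -0.4019], [0.3166, -0.3532], [0.3469, -0.2617]] [ 0.4024 -0.3314]
[0.148 0.098 0.15  0.096] [ -71.5   17.1  108.9 -161.7]
tidyfront [[0.4013, -0.0574], [0.3624, -0.2389]] [ 0.3818 -0.1481]
[0.186 0.186] [-167.9   12.1]
tidyback [[0.5455, -0.0904], [0.5085, -0.2714]] [ 0.527  -0.1809]
[0.185 0.185] [-168.5   11.5]
calc [[0.4021, 0.0671], [0.4073, -0.0491], [0.3405, -0.0541], [0.3321, 0.0627]] [0.3705 0.0066]
[0.07  0.116 0.067 0.117] [-93.6  -2.6  85.7 175.9]
top0
cap (183, array([ 0.3966, -0.1695,  0.1504]), array([ 0.4339, -0.1337,  0.1735]), array([ 0.4137, -0.1525,  0.1687]))
shoulder (116, array([ 0.3904, -0.177 ,  0.1159]), array([ 0.4407, -0.1271,  0.1353]), array([ 0.4025, -0.1607,  0.1294]))
canbody (78, array([ 0.3892, -0.1801,  0.0601]), array([ 0.4233, -0.1313,  0.12  ]), array([ 0.3957, -0.1664,  0.0888]))
stamp (69, array([ 0.3956, -0.1342,  0.0722]), array([ 0.44  , -0.088 ,  0.0902]), ar
[... 1030 characters left out ...]
225, -0.1349,  0.0615]), array([ 0.4448, -0.088 ,  0.0923]), array([ 0.4378, -0.1028,  0.0761]))
drop teat (37, array([ 0.3968, -0.2137,  0.0841]), array([ 0.4096, -0.2026,  0.1057]), array([ 0.4059, -0.2088,  0.0944]))
drop body (190, array([ 0.3911, -0.2248,  0.0402]), array([ 0.4227, -0.1807,  0.0799]), array([ 0.4115, -0.2149,  0.0596]))
block (149, array([ 0.4307, -0.1996,  0.034 ]), array([ 0.4926, -0.1283,  0.0438]), array([ 0.462 , -0.1606,  0.035 ]))
tape (39, array([ 0.3222, -0.1742,  0.0101]), array([ 0.3822, -0.1237,  0.0185]), array([ 0.3618, -0.1481,  0.0154]))
bell (324, array([ 0.2503, -0.2816,  0.02  ]), array([ 0.3169, -0.2166,  0.0573]), array([ 0.2954, -0.2551,  0.0337]))
```

Run:
```python
from h import *
from scipy.optimize import least_squares as ls
A=[];
for nm in('top0','scene0'):
    d=ld(nm);Q=cloud(d)[d['depth']>0];A.append(Q)
def sel(Q,x0,x1,y0,y1,z0,z1): return Q[(Q[:,0]>x0)&(Q[:,0]<x1)&(Q[:,1]>y0)&(Q[:,1]<y1)&(Q[:,2]>z0)&(Q[:,2]<z1)]
def fit(b,r,n):
    for S in (A[0],A[1],np.vstack(A)):
        s=sel(S,*b);f=ls(lambda p:np.hypot(s[:,0]-p[0],s[:,1]-p[1])-r,s[:,:2].mean(0),loss='soft_l1',f_scale=.002);print(n,len(s),f.x.round(4),np.abs(f.fun).mean().round(4))
fit((.37,.46,-.184,-.122,.07,.125),.026,'can')
fit((.37,.46,-.24,-.185,.03,.066),.0165,'drop')
fit((.405,.455,-.12,-.07,.06,.083),.0125,'stamp')
for n,Q in zip('ts',A):
    for z in (.1,.2,.3,.35,.4):
        s=sel(Q,.1,.8,-.02,.6,z-.02,z+.02);print(n,z,len(s),*( [s[s[:,1].argmin()].round(3),s[s[:,1].argmax()].round(3),s[:,0].min().round(3)] if len(s) else []))
# proj monitor corners scene (px): top right end in robot view
d=ld('scene0');P=cloud(d)
for u,v in[(325,70),(320,155),(485,63),(484,150),(388,30),(385,60)]:print(u,v,P[v,u].round(3))
```

```text
can 79 [ 0.416  -0.1512] 0.0005
can 428 [ 0.4157 -0.1496] 0.0013
can 507 [ 0.4156 -0.1499] 0.0013
drop 82 [ 0.406  -0.2066] 0.0116
drop 198 [ 0.4021 -0.2055] 0.0047
drop 280 [ 0.4029 -0.2055] 0.0069
stamp 27 [ 0.4325 -0.0974] 0.0016
stamp 68 [ 0.43   -0.0949] 0.0016
stamp 95 [ 0.4305 -0.0954] 0.0018
t 0.1 200 [0.306 0.071 0.118] [0.375 0.336 0.081] 0.283
t 0.2 143 [ 0.1   -0.005  0.218] [0.313 0.155 0.201] 0.1
t 0.3 1096 [0.332 0.058 0.32 ] [0.411 0.306 0.291] 0.308
t 0.35 1703 [0.334 0.055 0.346] [0.43  0.281 0.332] 0.314
t 0.4 0
s 0.1 1821 [0.306 0.072 0.1  ] [0.548 0.523 0.081] 0.286
s 0.2 2061 [ 0.1   -0.015  0.212] [0.563 0.511 0.2  ] 0.1
s 0.3 2361 [0.336 0.057 0.316] [0.225 0.552 0.319] 0.152
s 0.35 1721 [0.337 0.054 0.335] [0.202 0.555 0.344] 0.156
s 0.4 259 [0.191 0.444 0.397] [0.225 0.503 0.401] 0.166
325 70 [0.328 0.062 0.309]
320 155 [0.309 0.093 0.045]
485 63 [0.571 0.469 0.333]
484 150 [0.511 0.734 0.001]
388 30 [0.22  0.466 0.398]
385 60 [0.42  0.204 0.339]
```

```bash
cat >> h.py <<'E'
from scipy.spatial.transform import Rotation as Rn
def plan(x,y,z,yaw):
    "numbers (dx,dy,dz,spin) from measured pose to TCP x,y,z with tool y axis at azimuth yaw (deg, mod 180)"
    o=robot.get_obs();R=Rn.from_quat(o['eef_rot']).as_matrix();p=o['tool_pos']
    s=R.T@(np.array([x,y,z])-p)/.2;a=np.degrees(np.arctan2(R[1,1],R[0,1]));w=(a-yaw+90)%180-90
    print('t',round(o['time'],2),'at',p.round(4),'yaw',a.round(1),'q',o['qpos'].round(2),'w',o['gripper_width'].round(3),'F',o['contact_force'].round(1),'->',s.round(3),'spin',(w/45).round(3))
    open('log','a').write(repr((o['qpos'].tolist(),p.tolist()))+'\n')
E
python3 -c "
from h import *
plan(.193,.488,.46,-12)
plan(.34,.10,.46,-12)"
```

```text
Traceback (most recent call last):
  File "h.py", line 22, in plan
    print('t',round(o['time'],2),'at',p.round(4),'yaw',a.round(1),'q',o['qpos'].round(2),'w',o['gripper_width'].round(3),'F',o['contact_force'].round(1),'->',s.round(3),'spin',(w/45).round(3))
                                                                                             ^^^^^^^^^^^^^^^^^^^^^^^^
AttributeError: 'float' object has no attribute 'round'
```

>>> play_rows([
  [1, 0, 0, -0.3, 0],
  [1, 0, 0, -0.6, 0],
  [1, 0, 0, -0.9, 0],
  [1, 0, 0, -1, 0],
  [1, 0, 0, -1, 0],
])

```text
time: 0.72
tool_pos: [0.1928, 0.4886, 0.4403]
eef_rot: [0.187, 0.982, 0.001, 0.0]
contact_force: [-0.6, 0.2, -1.2]
gripper_width: 0.0855
finger_force: 0.0
```

```bash
python3 -c "
from h import *
plan(.34,.1,.44,-12)
plan(.416,-.151,.44,-12)"
```

```text
Traceback (most recent call last):
  File "h.py", line 22, in plan
    print('t',round(o['time'],2),'at',p.round(4),'yaw',a.round(1),'q',o['qpos'].round(2),'w',o['gripper_width'].round(3),'F',o['contact_force'].round(1),'->',s.round(3),'spin',(w/45).round(3))
                                                                                             ^^^^^^^^^^^^^^^^^^^^^^^^
AttributeError: 'float' object has no attribute 'round'
```

```bash
sed -i "s/o\['gripper_width'\].round(3)/round(float(o['gripper_width']),3)/" h.py; python3 -c "
from h import *
plan(.32,.22,.44,-12)
plan(.37,.04,.44,-12)
plan(.416,-.151,.44,-12)"
```

```text
t 0.72 at [0.1928 0.4886 0.4403] yaw 68.5 q [ 1.05  0.28  1.08 -0.    1.78 -0.15] w 0.086 F [-0.6  0.2 -1.2] -> [-1.085e+00 -1.016e+00 -1.000e-03] spin 1.788
t 0.72 at [0.1928 0.4886 0.4403] yaw 68.5 q [ 1.05  0.28  1.08 -0.    1.78 -0.15] w 0.086 F [-0.6  0.2 -1.2] -> [-1.647 -1.761 -0.003] spin 1.788
t 0.72 at [0.1928 0.4886 0.4403] yaw 68.5 q [ 1.05  0.28  1.08 -0.    1.78 -0.15] w 0.086 F [-0.6  0.2 -1.2] -> [-2.212 -2.565 -0.004] spin 1.788
```

>>> play_rows([
  [1, -0.17, -0.16, 0, 0.15],
  [1, -0.34, -0.32, 0, 0.3],
  [1, -0.51, -0.48, 0, 0.45],
  [1, -0.68, -0.64, 0, 0.6],
  [1, -0.85, -0.8, 0, 0.75],
  [1, -1, -0.94, 0, 0.9],
  [1, -1, -0.94, 0, 1],
  [1, -1, -0.94, 0, 1],
])

```text
time: 1.72
tool_pos: [0.3095, 0.2396, 0.4377]
eef_rot: [0.549, 0.836, -0.001, -0.001]
contact_force: [-0.3, 0.4, -0.2]
gripper_width: 0.0853
finger_force: 0.0
```

```bash
python3 -c "
from h import *
plan(.416,-.151,.3,-12)"
```

```text
t 1.73 at [0.3095 0.2396 0.4377] yaw 23.4 q [0.46 0.01 1.41 0.   1.73 0.05] w 0.085 F [-0.3  0.4 -0.2] -> [-2.003 -0.287  0.689] spin 0.788
```

>>> play_rows([
  [1, -0.25, -0.035, 0, 0.2],
  [1, -0.5, -0.07, 0, 0.4],
  [1, -0.75, -0.105, 0, 0.6],
  [1, -1, -0.14, 0, 0.79],
  [1, -1, -0.14, 0, 0.79],
  [1, -1, -0.14, 0, 0.79],
])

```text
time: 2.48
tool_pos: [0.3634, 0.0462, 0.4387]
eef_rot: [0.777, 0.63, -0.0, -0.001]
contact_force: [0.0, -0.1, -0.3]
gripper_width: 0.0855
finger_force: 0.0
```

```bash
python3 -c "
from h import *
plan(.416,-.151,.28,-12)"
```

```text
t 2.48 at [0.3634 0.0462 0.4387] yaw -11.9 q [-0.08 -0.05  1.45  0.    1.73  0.12] w 0.086 F [ 0.  -0.1 -0.3] -> [-0.91   0.462  0.792] spin 0.001
```

>>> play_rows([
  [1, -0.2, 0.1, 0, 0],
  [1, -0.45, 0.23, 0.1, 0],
  [1, -0.7, 0.35, 0.3, 0],
  [1, -0.91, 0.46, 0.5, 0],
  [1, -0.91, 0.46, 0.79, 0],
  [1, -0.91, 0.46, 0.79, 0],
  [1, -0.91, 0.46, 0.79, 0],
])

```text
time: 3.35
tool_pos: [0.417, -0.1509, 0.2837]
eef_rot: [0.777, 0.63, 0.001, 0.002]
contact_force: [-0.2, -0.7, 0.5]
gripper_width: 0.0858
finger_force: 0.0
```

Run:
```python
from h import *
from scipy.optimize import least_squares as ls
plan(.416,-.151,.117,-12)
L=[eval(l) for l in open('log')]
L.append(([1.049,.34265,1.52493,0,1.2754,-.146],[.19249,.48806,.23869]))
def f(p):
    L1,L2,h,d,off=p;r=[]
    for q,t in L:
        R=np.sqrt(t[0]**2+t[1]**2-off**2)
        r+=[L1*np.sin(q[1])+L2*np.sin(q[1]+q[2])+d-R,h+L1*np.cos(q[1])+L2*np.cos(q[1]+q[2])-t[2],np.arctan2(t[1],t[0])-np.arctan2(off,R)-q[0]]
    return r
s=ls(f,[.4,.35,.1,.05,.075]);print(s.x.round(3),np.abs(s.fun).max())
snap('wrist','w1')
```

```text
t 3.35 at [ 0.417  -0.1509  0.2837] yaw -11.9 q [-0.52  0.15  1.65  0.    1.33 -0.31] w 0.086 F [-0.2 -0.7  0.5] -> [-0.001 -0.007  0.833] spin 0.002
[ 0.493  0.38  -0.116  0.005  0.076] 0.015201080422349134
```

View pics/w1.png

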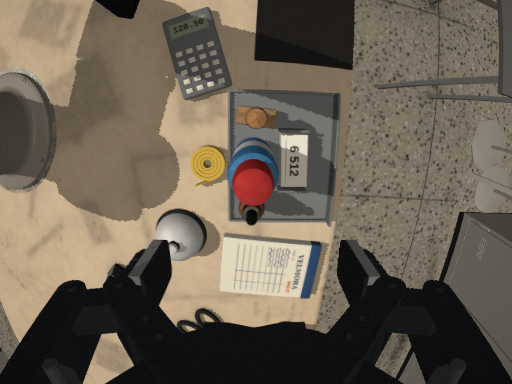

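The wrist view shows, from above, the can at (253,183), the dropper right below it (251,214), the stamp (257,117), the block (293,158), the mat at top (305,30) and the book (270,267). I'll use its depth as a third position estimate.

```bash
cat >> h.py <<'E'
def wcloud(d):
    z=d['depth'];v,u=np.mgrid[:z.shape[0],:z.shape[1]];a=(u-d['cx'])/d['fx'];b=(v-d['cy'])/d['fy'];t=np.hypot(a,b)+1e-9
    k=np.tan(t)/t;P=np.stack([a*k*z,b*k*z,z],-1);T=d['cam_to_world'];return P@T[:3,:3].T+T[:3,3]
E
python3 - <<'E'
from h import *
from scipy.optimize import least_squares as ls
d=ld('w1');P=wcloud(d)
for u,v in [(253,183),(251,214),(257,117),(293,158),(305,30),(270,267),(200,130)]:print(u,v,P[v,u].round(4))
Q=P[d['depth']>0]
def sel(x0,x1,y0,y1,z0,z1): return Q[(Q[:,0]>x0)&(Q[:,0]<x1)&(Q[:,1]>y0)&(Q[:,1]<y1)&(Q[:,2]>z0)&(Q[:,2]<z1)]
for n,b,r in(('can',(.37,.46,-.184,-.122,.07,.125),.026),('stamp',(.405,.455,-.12,-.07,.06,.083),.0125)):
    s=sel(*b);f=ls(lambda p:np.hypot(s[:,0]-p[0],s[:,1]-p[1])-r,s[:,:2].mean(0),loss='soft_l1',f_scale=.002);print(n,len(s),f.x.round(4))
for n,b in(('captop',(.36,.48,-.19,-.11,.165,.2)),('teat',(.36,.46,-.25,-.18,.095,.12)),('stamptop',(.4,.455,-.125,-.07,.086,.1)),('block',(.42,.53,-.22,-.11,.035,.042)),('mat',(.42,.63,-.07,.11,.002,.0065)),('book',(.3,.5,-.42,-.25,.012,.022))):
    s=sel(*b);c,wh,an=cv2.minAreaRect((s[:,:2]*1000).astype(np.float32));print(n,len(s),np.round(c,1),np.round(wh,1),round(an,1),s[:,2].max().round(4))
E
```

```text
253 183 [ 0.4178 -0.1446  0.1739]
251 214 [ 0.4038 -0.2     0.0991]
257 117 [ 0.4329 -0.0943  0.0907]
293 158 [ 0.4686 -0.1583  0.0366]
305 30 [0.5242 0.0115 0.0046]
270 267 [ 0.4072 -0.3241  0.0173]
200 130 [ 3.509e-01 -9.860e-02  3.000e-04]
can 296 [ 0.416  -0.1487]
stamp 56 [ 0.4311 -0.0952]
captop 1236 [ 416.  -148.6] [34.3 34.3] 33.8 0.1755
teat 117 [ 401.8 -205.5] [12.7 12.2] 53.7 0.1093
stamptop 339 [ 425.7 -107.1] [48.  21.5] 65.6 0.1
block 1391 [ 450.6 -159.6] [84.2 72.8] 78.1 0.0419
mat 6412 [503.7  -8. ] [146.1 189.7] 81.7 0.0065
book 5279 [ 392.9 -305.7] [144.2 187.1] 72.7 0.0219
```

>>> play_rows([
  [1, 0.006, -0.006, 0.2, 0],
  [1, 0.006, -0.006, 0.4, 0],
  [1, 0.006, -0.006, 0.6, 0],
  [1, 0.006, -0.006, 0.75, 0],
  [1, 0.006, -0.006, 0.833, 0],
  [1, 0.006, -0.006, 0.833, 0],
  [1, 0.006, -0.006, 0.833, 0],
], grip_force=50)

```text
time: 4.28
tool_pos: [0.4162, -0.1507, 0.1166]
eef_rot: [0.777, 0.629, 0.001, 0.002]
contact_force: [0.7, 0.6, 0.2]
gripper_width: 0.0852
finger_force: 0.0
```

>>> play_rows([
  [0.55, 0, 0, 0, 0],
  [0.45, 0, 0, 0, 0],
  [0.45, 0, 0, 0, 0],
  [0.45, 0, 0, 0, 0],
  [0.45, 0, 0, 0, 0],
  [0.45, 0, 0, 0, 0],
])

```text
time: 5.03
tool_pos: [0.4153, -0.1507, 0.1158]
eef_rot: [0.778, 0.629, 0.0, 0.001]
contact_force: [0.1, 1.3, 7.4]
gripper_width: 0.0501
finger_force: 51.0
```

```bash
python3 -c "
from h import *
plan(.416,-.1495,.117,-12)"
```

```text
t 5.03 at [ 0.4153 -0.1507  0.1158] yaw -12.1 q [-0.52  0.35  1.92  0.    0.88 -0.31] w 0.05 F [0.1 1.3 7.4] -> [ 0.006  0.002 -0.006] spin -0.002
```

>>> play_rows([
  [0.45, 0, 0, -0.1, 0],
  [0.45, 0, 0, -0.3, 0],
  [0.45, 0, 0, -0.5, 0],
  [0.45, 0, 0, -0.7, 0],
  [0.45, 0, 0, -0.7, 0],
  [0.45, 0, 0, -0.7, 0],
])

```text
time: 5.78
tool_pos: [0.414, -0.15, 0.2537]
eef_rot: [0.778, 0.629, -0.0, -0.001]
contact_force: [-0.3, -0.1, -3.5]
gripper_width: 0.05
finger_force: 53.4
```

```bash
python3 -c "
from h import *
plan(.574,.038,.2558,-12)"
```

```text
t 5.78 at [ 0.414  -0.15    0.2537] yaw -12.1 q [-0.52  0.17  1.71  0.    1.26 -0.31] w 0.05 F [-0.3 -0.1 -3.5] -> [ 1.087  0.586 -0.011] spin -0.002
```

>>> play_rows([
  [0.45, 0.1, 0.06, 0, 0],
  [0.45, 0.25, 0.14, 0, 0],
  [0.45, 0.4, 0.22, 0, 0],
  [0.45, 0.55, 0.3, 0, 0],
  [0.45, 0.7, 0.4, 0, 0],
  [0.45, 0.85, 0.49, 0, 0],
  [0.45, 0.95, 0.56, 0, 0],
  [0.45, 1, 0.586, 0, 0],
  [0.45, 1, 0.586, 0, 0],
])

```text
time: 6.9
tool_pos: [0.5706, 0.0209, 0.2533]
eef_rot: [0.777, 0.629, -0.001, -0.001]
contact_force: [-0.4, 0.1, -2.2]
gripper_width: 0.0499
finger_force: 53.4
```

>>> play_rows([
  [0.45, 0.087, 0, 0.15, 0],
  [0.45, 0.087, 0, 0.35, 0],
  [0.45, 0.087, 0, 0.55, 0],
  [0.45, 0.087, 0, 0.65, 0],
  [0.45, 0.087, 0, 0.65, 0],
])

```text
time: 7.52
tool_pos: [0.573, 0.037, 0.1231]
eef_rot: [0.778, 0.628, -0.002, -0.001]
contact_force: [-0.2, 0.4, -2.7]
gripper_width: 0.0498
finger_force: 53.4
```

Run:
```python
from h import *
plan(.574,.038,.1138,-12)
snap('scene','s2');crop('s2',200,60,400,230,'s2c',3.5)
```

```text
t 7.53 at [0.573  0.037  0.1231] yaw -12.1 q [-0.07  0.55  1.54 -0.    1.06  0.14] w 0.05 F [-0.2  0.4 -2.7] -> [0.006 0.004 0.047] spin -0.003
```

View pics/s2c.png

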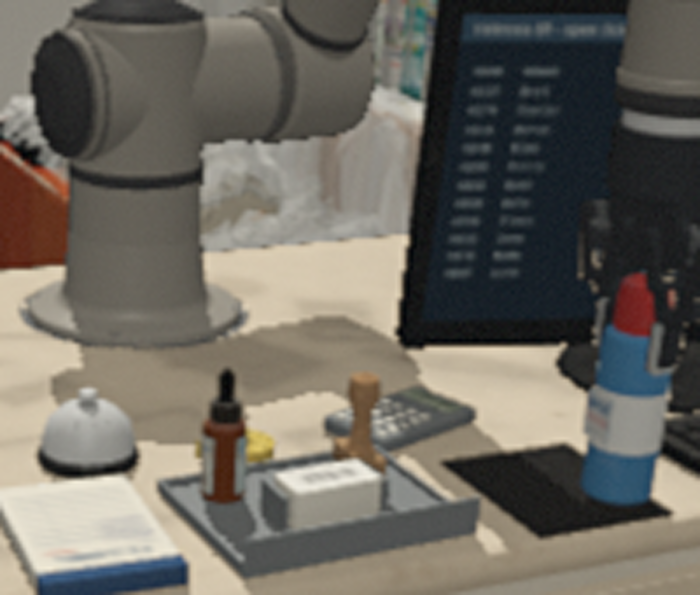

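The can is held at crop (625,410), leaning a few degrees in the jaws, just above the mat. I'll lower it to contact, which should straighten it.

>>> play_rows([
  [0.45, 0.006, 0, 0.015, 0],
  [0.45, 0.006, 0, 0.03, 0],
  [0.45, 0.006, 0, 0.042, 0],
  [0.45, 0.006, 0, 0.047, 0],
  [0.45, 0.006, 0, 0.047, 0],
], grip_force=30)

```text
time: 8.2
tool_pos: [0.575, 0.039, 0.1153]
eef_rot: [0.778, 0.629, 0.0, -0.0]
contact_force: [1.0, -0.1, -1.8]
gripper_width: 0.0502
finger_force: 53.4
```

Run:
```python
from h import *
plan(.574,.038,.1138,-12)
d=snap('scene','s3');crop('s3',340,80,420,230,'s3c',4)
P=cloud(d);m=(d['depth']>0)&(P[...,0]>.52)&(P[...,0]<.65)&(P[...,1]>-.02)&(P[...,1]<.1)
for z in(.02,.04,.06,.08):
    s=P[m&(abs(P[...,2]-z)<.006)];print(z,s[:,1].min().round(4),s[:,1].max().round(4),s[:,0].max().round(4))
```

```text
t 8.2 at [0.575  0.039  0.1153] yaw -12.1 q [-0.07  0.56  1.54  0.    1.04  0.15] w 0.05 F [ 1.  -0.1 -1.8] -> [-0.006 -0.004  0.007] spin -0.002
0.02 0.0128 0.05 0.6024
0.04 0.0112 0.051 0.6029
0.06 0.0086 0.0521 0.6021
0.08 0.0093 0.0564 0.6024
```

>>> play_rows([
  [0.45, 0, 0, 0.006, 0],
  [0.45, 0, 0, 0.011, 0],
  [0.45, 0, 0, 0.011, 0],
])

```text
time: 8.62
tool_pos: [0.5752, 0.039, 0.1138]
eef_rot: [0.778, 0.629, 0.0, 0.0]
contact_force: [-1.2, 0.2, 4.7]
gripper_width: 0.05
finger_force: 54.1
```

>>> play_rows([
  [0.52, 0, 0, 0, 0],
  [0.55, 0, 0, 0, 0],
  [0.6, 0, 0, 0, 0],
  [0.75, 0, 0, 0, 0],
  [0.95, 0, 0, 0, 0],
  [1, 0, 0, 0, 0],
  [1, 0, 0, 0, 0],
])

```text
time: 9.5
tool_pos: [0.575, 0.0389, 0.113]
eef_rot: [0.778, 0.629, -0.0, -0.0]
contact_force: [0.2, 0.3, 0.1]
gripper_width: 0.0855
finger_force: 0.0
```

>>> play_rows([
  [1, 0, 0, -0.1, 0],
  [1, 0, 0, -0.3, 0],
  [1, 0, 0, -0.5, 0],
  [1, 0, 0, -0.65, 0],
  [1, 0, 0, -0.65, 0],
  [1, 0, 0, -0.65, 0],
])

```text
time: 10.25
tool_pos: [0.5745, 0.039, 0.2421]
eef_rot: [0.778, 0.629, -0.001, -0.001]
contact_force: [0.0, 0.9, -0.0]
gripper_width: 0.0856
finger_force: 0.0
```

Run:
```python
from h import *
plan(.4312,-.0955,.24,-12)
d=snap('scene','s3')
P=cloud(d);m=(d['depth']>0)&(P[...,0]>.52)&(P[...,0]<.65)&(P[...,1]>-.02)&(P[...,1]<.1)
for z in(.02,.04,.06,.08,.1,.12,.16):
    s=P[m&(abs(P[...,2]-z)<.006)];print(z,s[:,1].min().round(4),s[:,1].max().round(4),s[:,0].max().round(4))
```

```text
t 10.25 at [0.5745 0.039  0.2421] yaw -12.1 q [-0.07  0.43  1.37  0.    1.34  0.15] w 0.086 F [ 0.   0.9 -0. ] -> [-0.807 -0.56   0.011] spin -0.002
0.02 0.0111 0.0524 0.6037
0.04 0.0109 0.0519 0.6031
0.06 0.009 0.0551 0.6044
0.08 0.0087 0.0542 0.6031
0.1 0.0114 0.0529 0.6027
0.12 0.0128 0.0556 0.6037
0.16 0.0202 0.0489 0.5959
```

>>> play_rows([
  [0.6, -0.15, -0.1, 0, 0],
  [0.6, -0.35, -0.24, 0, 0],
  [0.6, -0.55, -0.38, 0, 0],
  [0.6, -0.7, -0.49, 0, 0],
  [0.6, -0.807, -0.56, 0, 0],
  [0.6, -0.807, -0.56, 0, 0],
  [0.6, -0.807, -0.56, 0, 0],
])

```text
time: 11.18
tool_pos: [0.432, -0.0951, 0.2426]
eef_rot: [0.778, 0.629, 0.0, -0.0]
contact_force: [0.2, -0.3, -0.2]
gripper_width: 0.0509
finger_force: 0.0
```

Run:
```python
from h import *
plan(.4312,-.0955,.057,-12)
d=snap('wrist','w2');P=wcloud(d);Q=P[d['depth']>0]
from scipy.optimize import least_squares as ls
def sel(x0,x1,y0,y1,z0,z1): return Q[(Q[:,0]>x0)&(Q[:,0]<x1)&(Q[:,1]>y0)&(Q[:,1]<y1)&(Q[:,2]>z0)&(Q[:,2]<z1)]
s=sel(.4,.46,-.13,-.06,.075,.1);c,wh,an=cv2.minAreaRect((s[:,:2]*1000).astype(np.float32));print('stamp head',len(s),np.round(c,1),np.round(wh,1),an)
s=sel(.38,.48,-.15,-.06,.02,.035);c,wh,an=cv2.minAreaRect((s[:,:2]*1000).astype(np.float32));print('foot',len(s),np.round(c,1),np.round(wh,1),an)
s=sel(.36,.45,-.24,-.17,.09,.12);c,wh,an=cv2.minAreaRect((s[:,:2]*1000).astype(np.float32));print('teat',len(s),np.round(c,1),np.round(wh,1),an)
```

```text
t 11.18 at [ 0.432  -0.0951  0.2426] yaw -12.1 q [-0.39  0.19  1.73  0.    1.23 -0.18] w 0.051 F [ 0.2 -0.3 -0.2] -> [-0.003 -0.003  0.928] spin -0.002
stamp head 469 [431.  -94.1] [23.1 23.4] 45.415122985839844
foot 749 [ 444.8 -109.2] [43.3 94. ] 43.38927459716797
teat 136 [ 402.8 -205. ] [12.9 11.2] 79.83405303955078
```

>>> play_rows([
  [0.6, 0.002, -0.006, 0.2, 0],
  [0.6, 0.002, -0.006, 0.45, 0],
  [0.6, 0.002, -0.006, 0.7, 0],
  [0.6, 0.002, -0.006, 0.87, 0],
  [0.6, 0.002, -0.006, 0.928, 0],
  [0.6, 0.002, -0.006, 0.928, 0],
  [0.6, 0.002, -0.006, 0.928, 0],
], grip_force=30)

```text
time: 12.1
tool_pos: [0.4316, -0.095, 0.0586]
eef_rot: [0.777, 0.629, 0.001, 0.001]
contact_force: [-0.4, -0.1, 0.8]
gripper_width: 0.051
finger_force: 0.0
```

>>> play_rows([
  [0.3, 0, 0, 0, 0],
  [0.2, 0, 0, 0, 0],
  [0.15, 0, 0, 0, 0],
  [0.15, 0, 0, 0, 0],
  [0.15, 0, 0, 0, 0],
])

```text
time: 12.72
tool_pos: [0.4313, -0.0951, 0.0584]
eef_rot: [0.778, 0.629, 0.001, 0.001]
contact_force: [-0.3, 0.0, 7.5]
gripper_width: 0.0219
finger_force: 29.2
```

Run:
```python
from h import *
plan(.431,-.094,.057,-12)
```

```text
t 12.72 at [ 0.4313 -0.0951  0.0584] yaw -12.1 q [-0.39  0.45  1.97  0.    0.72 -0.18] w 0.022 F [-0.3  0.   7.5] -> [ 0.005 -0.003  0.007] spin -0.002
```

>>> play_rows([
  [0.15, 0, 0, -0.1, 0],
  [0.15, 0, 0, -0.25, 0],
  [0.15, 0, 0, -0.35, 0],
  [0.15, 0, 0, -0.35, 0],
  [0.15, 0, 0, -0.35, 0],
])

```text
time: 13.35
tool_pos: [0.4301, -0.0946, 0.1268]
eef_rot: [0.778, 0.629, -0.0, -0.0]
contact_force: [0.6, 0.2, -0.4]
gripper_width: 0.0219
finger_force: 29.4
```

Run:
```python
from h import *
plan(.4868,.0194,.0575,-12)
```

```text
t 13.35 at [ 0.4301 -0.0946  0.1268] yaw -12.1 q [-0.39  0.33  1.9   0.    0.91 -0.18] w 0.022 F [ 0.6  0.2 -0.4] -> [0.617 0.158 0.347] spin -0.002
```

>>> play_rows([
  [0.15, 0.12, 0.03, 0, 0],
  [0.15, 0.27, 0.07, 0, 0],
  [0.15, 0.42, 0.11, 0, 0],
  [0.15, 0.54, 0.14, 0, 0],
  [0.15, 0.617, 0.158, 0, 0],
  [0.15, 0.617, 0.158, 0.1, 0],
  [0.15, 0.617, 0.158, 0.22, 0],
  [0.15, 0.617, 0.158, 0.3, 0],
  [0.15, 0.617, 0.158, 0.34, 0],
  [0.15, 0.617, 0.158, 0.34, 0],
])

```text
time: 14.6
tool_pos: [0.4869, 0.0191, 0.0589]
eef_rot: [0.778, 0.629, -0.001, -0.001]
contact_force: [0.1, -0.3, -0.4]
gripper_width: 0.0218
finger_force: 29.4
```

Run:
```python
from h import *
plan(.4868,.0194,.0565,-12)
```

```text
t 14.6 at [0.4869 0.0191 0.0589] yaw -12.1 q [-0.12  0.51  1.85  0.    0.79  0.09] w 0.022 F [ 0.1 -0.3 -0.4] -> [ 0.001 -0.001  0.012] spin -0.002
```

>>> play_rows([
  [0.15, 0, 0, 0.006, 0],
  [0.15, 0, 0, 0.013, 0],
  [0.15, 0, 0, 0.013, 0],
  [0.15, 0, 0, 0.013, 0],
])

```text
time: 15.1
tool_pos: [0.4874, 0.0193, 0.0571]
eef_rot: [0.778, 0.629, 0.0, 0.0]
contact_force: [-0.0, -0.2, 0.2]
gripper_width: 0.0218
finger_force: 29.4
```

>>> play_rows([
  [0.3, 0, 0, 0, 0],
  [0.4, 0, 0, 0, 0],
  [0.55, 0, 0, 0, 0],
  [0.6, 0, 0, 0, 0],
  [0.6, 0, 0, 0, 0],
  [0.6, 0, 0, -0.15, 0],
  [0.6, 0, 0, -0.4, 0],
  [0.6, 0, 0, -0.6, 0],
  [0.6, 0, 0, -0.7, 0],
  [0.6, 0, 0, -0.7, 0],
])

```text
time: 16.35
tool_pos: [0.4881, 0.0192, 0.1982]
eef_rot: [0.778, 0.629, 0.001, 0.001]
contact_force: [0.8, -0.1, -0.3]
gripper_width: 0.0517
finger_force: 0.0
```

Run:
```python
from h import *
plan(.4025,-.2055,.16,-12)
```

```text
t 16.35 at [0.4881 0.0192 0.1982] yaw -12.1 q [-0.12  0.31  1.69  0.    1.14  0.09] w 0.052 F [ 0.8 -0.1 -0.3] -> [-1.188 -0.184  0.19 ] spin -0.002
```

>>> play_rows([
  [0.6, -0.2, -0.03, 0, 0],
  [0.6, -0.45, -0.07, 0, 0],
  [0.6, -0.7, -0.11, 0, 0],
  [0.6, -0.9, -0.15, 0, 0],
  [0.6, -1, -0.18, 0, 0],
  [0.6, -1, -0.18, 0, 0],
])

```text
time: 17.1
tool_pos: [0.4092, -0.1695, 0.1956]
eef_rot: [0.778, 0.628, -0.0, -0.001]
contact_force: [0.2, 0.1, -0.6]
gripper_width: 0.0514
finger_force: 0.0
```

>>> play_rows([
  [0.6, -0.1, -0.002, 0, 0],
  [0.6, -0.186, -0.002, 0, 0],
  [0.6, -0.186, -0.002, 0, 0],
])

```text
time: 17.48
tool_pos: [0.4021, -0.2054, 0.1964]
eef_rot: [0.778, 0.628, 0.0, -0.0]
contact_force: [-0.5, -0.0, 0.3]
gripper_width: 0.0512
finger_force: 0.0
```

Run:
```python
from h import *
plan(.4025,-.2055,.049,-12)
d=snap('wrist','w3');P=wcloud(d);Q=P[d['depth']>0]
s=Q[(abs(Q[:,0]-.403)<.035)&(abs(Q[:,1]+.205)<.035)]
for a,b in((.02,.06),(.06,.075),(.09,.12)):
    t=s[(s[:,2]>a)&(s[:,2]<b)];c,wh,an=cv2.minAreaRect((t[:,:2]*1000).astype(np.float32));print(len(t),np.round(c,1),np.round(wh,1))
print(s[:,2].max())
```

```text
t 17.48 at [ 0.4021 -0.2054  0.1964] yaw -12.1 q [-0.64  0.25  1.78  0.    1.11 -0.43] w 0.051 F [-0.5 -0.   0.3] -> [-0.     0.003  0.737] spin -0.003
239 [ 403.1 -195.2] [12.6 32.6]
411 [ 402.  -204.2] [29.  32.5]
241 [ 402.3 -205.7] [12.7 12.3]
0.29425146644946565
```

>>> play_rows([
  [0.6, 0, 0.001, 0.15, 0],
  [0.6, 0, 0.001, 0.35, 0],
  [0.6, 0, 0.001, 0.55, 0],
  [0.6, 0, 0.001, 0.68, 0],
  [0.6, 0, 0.001, 0.737, 0],
  [0.6, 0, 0.001, 0.737, 0],
  [0.6, 0, 0.001, 0.737, 0],
], grip_force=30)

```text
time: 18.4
tool_pos: [0.403, -0.2054, 0.0504]
eef_rot: [0.778, 0.629, 0.0, 0.001]
contact_force: [-0.9, 0.2, 0.5]
gripper_width: 0.0509
finger_force: 0.0
```

>>> play_rows([
  [0.4, 0, 0, 0, 0],
  [0.3, 0, 0, 0, 0],
  [0.25, 0, 0, 0, 0],
  [0.25, 0, 0, 0, 0],
  [0.25, 0, 0, 0, 0],
])

```text
time: 19.02
tool_pos: [0.4028, -0.2055, 0.0505]
eef_rot: [0.778, 0.629, 0.0, 0.001]
contact_force: [-0.4, 1.2, 5.8]
gripper_width: 0.0313
finger_force: 29.4
```

Run:
```python
from h import *
plan(.4025,-.2055,.049,-12)
```

```text
t 19.02 at [ 0.4028 -0.2055  0.0505] yaw -12.1 q [-0.64  0.47  1.95  0.    0.71 -0.43] w 0.031 F [-0.4  1.2  5.8] -> [-0.001 -0.001  0.007] spin -0.002
```

>>> play_rows([
  [0.25, 0, 0, -0.1, 0],
  [0.25, 0, 0, -0.3, 0],
  [0.25, 0, 0, -0.5, 0],
  [0.25, 0, 0, -0.6, 0],
  [0.25, 0, 0, -0.6, 0],
  [0.25, 0, 0, -0.6, 0],
])

```text
time: 19.77
tool_pos: [0.4018, -0.2048, 0.1687]
eef_rot: [0.778, 0.629, -0.0, -0.001]
contact_force: [0.0, -0.2, -0.9]
gripper_width: 0.0312
finger_force: 30.1
```

Run:
```python
from h import *
plan(.495,.0586,.0505,-12)
```

```text
t 19.77 at [ 0.4018 -0.2048  0.1687] yaw -12.1 q [-0.64  0.29  1.82  0.    1.03 -0.43] w 0.031 F [ 0.  -0.2 -0.9] -> [1.385 0.181 0.592] spin -0.002
```

>>> play_rows([
  [0.25, 0.12, 0.02, 0, 0],
  [0.25, 0.3, 0.04, 0, 0],
  [0.25, 0.48, 0.06, 0, 0],
  [0.25, 0.66, 0.09, 0, 0],
  [0.25, 0.84, 0.11, 0, 0],
  [0.25, 1, 0.14, 0, 0],
  [0.25, 1, 0.14, 0, 0],
])

```text
time: 20.65
tool_pos: [0.4713, -0.0137, 0.1681]
eef_rot: [0.777, 0.63, -0.001, -0.001]
contact_force: [-0.1, -0.5, -0.3]
gripper_width: 0.0309
finger_force: 30.1
```

>>> play_rows([
  [0.25, 0.15, 0.02, 0, 0],
  [0.25, 0.3, 0.03, 0, 0],
  [0.25, 0.385, 0.041, 0, 0],
  [0.25, 0.385, 0.041, 0.1, 0],
  [0.25, 0.385, 0.041, 0.3, 0],
  [0.25, 0.385, 0.041, 0.48, 0],
  [0.25, 0.385, 0.041, 0.57, 0],
  [0.25, 0.385, 0.041, 0.585, 0],
  [0.25, 0.385, 0.041, 0.585, 0],
])

```text
time: 21.78
tool_pos: [0.4958, 0.0578, 0.0527]
eef_rot: [0.778, 0.629, 0.0, 0.0]
contact_force: [-0.3, 0.7, -0.4]
gripper_width: 0.031
finger_force: 30.1
```

Run:
```python
from h import *
plan(.495,.0586,.0485,-12)
```

```text
t 21.77 at [0.4958 0.0578 0.0527] yaw -12.1 q [-0.04  0.53  1.82 -0.    0.79  0.17] w 0.031 F [-0.3  0.7 -0.4] -> [ 0.003 -0.005  0.021] spin -0.002
```

>>> play_rows([
  [0.25, 0, 0, 0.01, 0],
  [0.25, 0, 0, 0.02, 0],
  [0.25, 0, 0, 0.02, 0],
  [0.25, 0, 0, 0.02, 0],
])

```text
time: 22.28
tool_pos: [0.4958, 0.0582, 0.0487]
eef_rot: [0.778, 0.629, 0.0, 0.0]
contact_force: [-1.1, 0.8, -0.2]
gripper_width: 0.0317
finger_force: 30.1
```

>>> play_rows([
  [0.4, 0, 0, 0, 0],
  [0.5, 0, 0, 0, 0],
  [0.6, 0, 0, 0, 0],
  [0.6, 0, 0, 0, 0],
  [0.6, 0, 0, -0.15, 0],
  [0.6, 0, 0, -0.4, 0],
  [0.6, 0, 0, -0.65, 0],
  [0.6, 0, 0, -0.75, 0],
  [0.6, 0, 0, -0.75, 0],
])

```text
time: 23.4
tool_pos: [0.4965, 0.0581, 0.1999]
eef_rot: [0.778, 0.629, 0.001, 0.001]
contact_force: [-0.4, 0.1, -0.6]
gripper_width: 0.0513
finger_force: 0.0
```

Run:
```python
from h import *
plan(.468,-.165,.2,-12)
snap('scene','s4');crop('s4',200,80,400,230,'s4c',3.5)
```

```text
t 23.4 at [0.4965 0.0581 0.1999] yaw -12.1 q [-0.04  0.33  1.66  0.    1.15  0.17] w 0.051 F [-0.4  0.1 -0.6] -> [-1.121e+00  9.400e-02 -1.000e-03] spin -0.002
```

View pics/s4c.png

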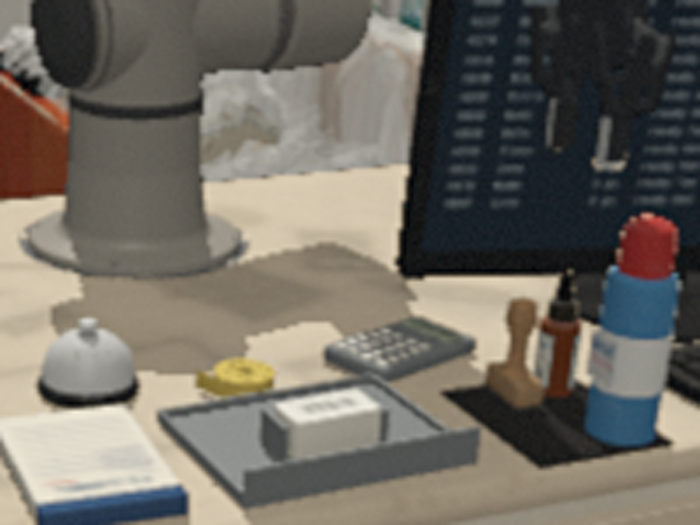

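The stamp (515,355), dropper (560,340) and can (630,340) all stand on the mat, and the block is now free at (325,420). Moving over the block.

>>> play_rows([
  [0.7, -0.15, 0.01, 0, 0],
  [0.7, -0.35, 0.03, 0, 0],
  [0.7, -0.55, 0.05, 0, 0],
  [0.7, -0.75, 0.07, 0, 0],
  [0.7, -0.9, 0.09, 0, 0],
  [0.7, -1, 0.094, 0, 0],
  [0.7, -1, 0.094, 0, 0],
  [0.7, -1, 0.094, 0, 0],
])

```text
time: 24.45
tool_pos: [0.4718, -0.1406, 0.1975]
eef_rot: [0.778, 0.629, -0.0, -0.001]
contact_force: [0.2, 0.8, -0.6]
gripper_width: 0.0602
finger_force: 0.0
```

Run:
```python
from h import *
plan(.4686,-.165,.02,-12)
d=snap('wrist','w4');snap('top','t4');P=wcloud(d);print('depth at',[P[v,u].round(3) for u,v in[(256,100),(256,150),(256,200)]])
crop('w4',170,60,370,260,'w4c',3)
g=cv2.cvtColor(cv2.imread('pics/w4.png'),cv2.COLOR_BGR2GRAY)
h=np.abs(P[...,2]-.037)<.003
m=(h&(abs(P[...,0]-.468)<.05)&(abs(P[...,1]+.163)<.06)&(g>120)).astype(np.uint8)
n,l,st,c=cv2.connectedComponentsWithStats(m);i=1+st[1:,4].argmax();s=P[l==i];c,wh,an=cv2.minAreaRect((s[:,:2]*1000).astype(np.float32));print(st[i],np.round(c,1),np.round(wh,1),an)
```

```text
t 24.45 at [ 0.4718 -0.1406  0.1975] yaw -12.1 q [-0.45  0.32  1.68  0.    1.14 -0.24] w 0.06 F [ 0.2  0.8 -0.6] -> [-0.123  0.012  0.887] spin -0.002
depth at [array([ 0.49 , -0.065,  0.001]), array([ 0.478, -0.119,  0.006]), array([ 0.468, -0.166,  0.037])]
[ 238  163   35   65 2056] [ 468.4 -162.1] [70.4 35. ] 78.92581939697266
```

View pics/w4c.png

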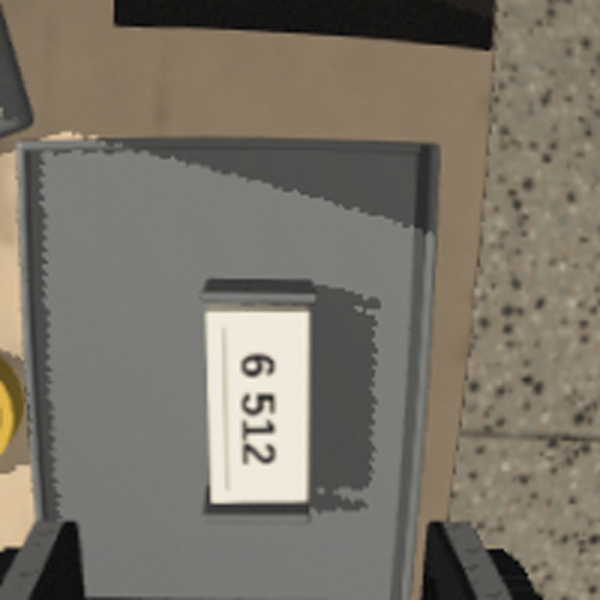

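The crop shows the block lying between its two short partitions (crop 205-315, 305-505). Depth gives its top as 70.4 x 35.0 mm, centred at (0.4684, -0.1621), yaw -11°. Going in to grasp it.

>>> play_rows([
  [0.7, -0.05, 0.003, 0, 0],
  [0.7, -0.108, 0.006, 0.1, 0],
  [0.7, -0.108, 0.006, 0.3, 0.02],
  [0.7, -0.108, 0.006, 0.5, 0.02],
  [0.7, -0.108, 0.006, 0.7, 0.02],
  [0.7, -0.108, 0.006, 0.83, 0.02],
  [0.7, -0.108, 0.006, 0.885, 0.02],
  [0.7, -0.108, 0.006, 0.885, 0.02],
  [0.7, -0.108, 0.006, 0.885, 0.02],
], grip_force=35)

```text
time: 25.68
tool_pos: [0.4696, -0.1631, 0.0225]
eef_rot: [0.782, 0.623, 0.0, 0.001]
contact_force: [0.0, -1.0, -0.4]
gripper_width: 0.0595
finger_force: 0.0
```

>>> play_rows([
  [0.5, 0, 0, 0, 0],
  [0.35, 0, 0, 0, 0],
  [0.3, 0, 0, 0, 0],
  [0.3, 0, 0, 0, 0],
  [0.3, 0, 0, 0, 0],
])

```text
time: 26.3
tool_pos: [0.4694, -0.163, 0.0225]
eef_rot: [0.782, 0.623, 0.0, 0.001]
contact_force: [-0.1, 0.2, 6.2]
gripper_width: 0.0347
finger_force: 35.1
```

>>> play_rows([
  [0.3, 0, 0, -0.1, 0],
  [0.3, 0, 0, -0.25, 0],
  [0.3, 0, 0, -0.4, 0],
  [0.3, 0, 0, -0.4, 0],
  [0.3, 0, 0, -0.4, 0],
])

```text
time: 26.92
tool_pos: [0.4684, -0.1625, 0.1009]
eef_rot: [0.783, 0.623, -0.0, -0.0]
contact_force: [-0.9, -1.1, -1.4]
gripper_width: 0.0342
finger_force: 35.2
```

Run:
```python
from h import *
plan(.4035,-.330,.06,-18.2)
# refine book from wrist + top
d=ld('w1');P=wcloud(d);im=cv2.imread('pics/w1.png').astype(int)
m=((abs(P[...,2]-.017)<.004)&(abs(P[...,0]-.4)<.12)&(abs(P[...,1]+.33)<.1)&(im.min(2)>130)).astype(np.uint8)
n,l,st,c=cv2.connectedComponentsWithStats(cv2.morphologyEx(m,cv2.MORPH_CLOSE,np.ones((7,7))));i=1+st[1:,4].argmax();s=P[(l==i)&(m>0)];print(st[i],[np.round(a,1) for a in cv2.minAreaRect((s[:,:2]*1000).astype(np.float32))])
b=((im[...,0]>im[...,2]+35)&(abs(P[...,0]-.45)<.06)&(abs(P[...,1]+.34)<.1)&(abs(P[...,2]-.017)<.004));s=P[b];print(b.sum(),[np.round(a,1) for a in cv2.minAreaRect((s[:,:2]*1000).astype(np.float32))])
crop('w1',200,220,340,310,'w1c',5)
```

```text
t 26.93 at [ 0.4684 -0.1625  0.1009] yaw -13.0 q [-0.49  0.45  1.79  0.    0.9  -0.26] w 0.034 F [-0.9 -1.1 -1.4] -> [-0.889 -0.128  0.204] spin 0.116
[ 220  237   92   60 4595] [array([ 396.4, -326.9]), array([102.1, 136.1]), np.float64(71.8)]
456 [array([ 468.4, -349.7]), array([101.4,  15. ]), np.float64(71.5)]
```

View pics/w1c.png

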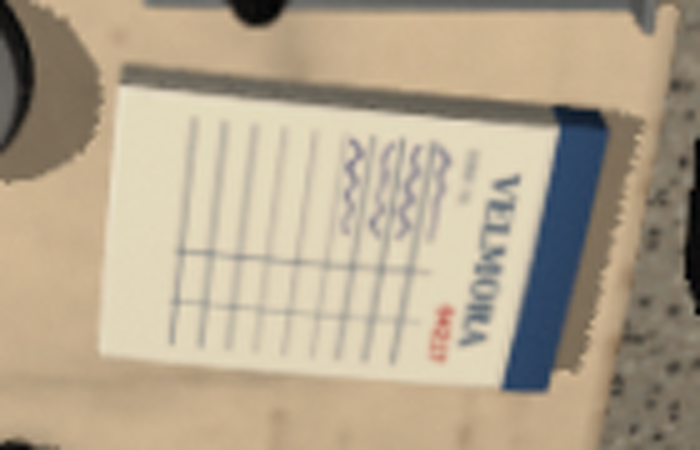

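The book crop shows the white sheet with its blue head strip. White 136 x 102 mm plus the 15 mm strip gives a centre of (0.4036, -0.3293), yaw -18.2°.

>>> play_rows([
  [0.3, -0.12, -0.02, 0, 0.05],
  [0.3, -0.3, -0.05, 0, 0.12],
  [0.3, -0.48, -0.07, 0, 0.12],
  [0.3, -0.66, -0.1, 0, 0.12],
  [0.3, -0.8, -0.12, 0, 0.12],
  [0.3, -0.886, -0.128, 0, 0.12],
  [0.3, -0.886, -0.128, 0.1, 0.12],
  [0.3, -0.886, -0.128, 0.22, 0.12],
  [0.3, -0.886, -0.128, 0.3, 0.12],
  [0.3, -0.886, -0.128, 0.3, 0.12],
])

```text
time: 28.18
tool_pos: [0.4036, -0.3287, 0.0401]
eef_rot: [0.811, 0.585, -0.0, -0.002]
contact_force: [0.1, -0.1, -0.0]
gripper_width: 0.0345
finger_force: 35.2
```

Run:
```python
from h import *
plan(.4036,-.3293,.0335,-18.2)
```

```text
t 28.18 at [ 0.4036 -0.3287  0.0401] yaw -18.4 q [-0.83  0.58  1.77  0.    0.79 -0.51] w 0.034 F [ 0.1 -0.1 -0. ] -> [-0.003  0.001  0.033] spin -0.004
```

>>> play_rows([
  [0.3, -0.003, 0, 0.015, 0],
  [0.3, -0.003, 0, 0.028, 0],
  [0.3, -0.003, 0, 0.033, 0],
  [0.3, -0.003, 0, 0.033, 0],
  [0.45, -0.003, 0, 0.033, 0],
  [0.55, -0.003, 0, 0.033, 0],
  [0.65, -0.003, 0, 0.033, 0],
  [0.65, -0.003, 0, 0.033, 0],
])

```text
time: 29.18
tool_pos: [0.4039, -0.3302, 0.0349]
eef_rot: [0.811, 0.585, 0.0, 0.0]
contact_force: [-0.7, 0.4, 0.3]
gripper_width: 0.056
finger_force: 0.0
```

>>> play_rows([
  [0.65, 0, 0, -0.15, 0],
  [0.65, 0, 0, -0.4, 0],
  [0.65, 0, 0, -0.65, 0],
  [0.65, 0, 0, -0.8, 0],
  [0.65, 0, 0, -0.8, 0],
  [0.65, 0, 0, -0.8, 0],
])

```text
time: 29.92
tool_pos: [0.4034, -0.3297, 0.1939]
eef_rot: [0.811, 0.585, -0.0, -0.001]
contact_force: [-0.1, -0.1, -0.9]
gripper_width: 0.0553
finger_force: 0.0
```

Run:
```python
from h import *
plan(.4958,.0582,.2,-12.1)
d=snap('scene','s5');d=snap('top','t5');P=cloud(d);g=d['pixels'].min(2)
m=(abs(P[...,2]-.048)<.005)&(abs(P[...,0]-.4)<.06)&(abs(P[...,1]+.33)<.06);s=P[m];print(m.sum(),[np.round(a,1) for a in cv2.minAreaRect((s[:,:2]*1000).astype(np.float32))])
crop('t5',240,120,320,240,'t5c',5)
```

```text
t 29.93 at [ 0.4034 -0.3297  0.1939] yaw -18.4 q [-0.83  0.38  1.6   0.    1.16 -0.51] w 0.055 F [-0.1 -0.1 -0.9] -> [ 1.986 -0.173 -0.028] spin -0.14
108 [array([ 402.8, -330.5]), array([69.7, 34.1]), np.float64(70.7)]
```

View pics/t5c.png

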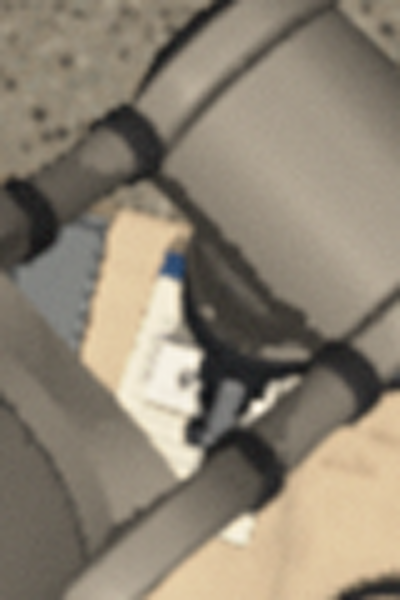

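The arm hides part of the view, but the block lies flat on the book. Its measured top is 69.7 x 34.1 mm at (0.403, -0.3305), within about 1.5 mm of the book's centre. Now I'll return the dropper.

>>> play_rows([
  [0.6, 0.15, -0.02, -0.03, -0.05],
  [0.6, 0.35, -0.03, -0.03, -0.1],
  [0.6, 0.55, -0.05, -0.03, -0.14],
  [0.6, 0.75, -0.07, -0.03, -0.14],
  [0.6, 0.95, -0.085, -0.03, -0.14],
  [0.6, 1, -0.087, -0.03, -0.14],
  [0.6, 1, -0.087, -0.03, -0.14],
])

```text
time: 30.9
tool_pos: [0.4504, -0.1348, 0.2003]
eef_rot: [0.777, 0.629, -0.0, -0.0]
contact_force: [0.4, -0.8, 0.5]
gripper_width: 0.0507
finger_force: 0.0
```

Run:
```python
from h import *
plan(.4958,.0582,.2,-12.1)
```

```text
t 30.9 at [ 0.4504 -0.1348  0.2003] yaw -12.0 q [-0.45  0.28  1.73 -0.    1.13 -0.24] w 0.051 F [ 0.4 -0.8  0.5] -> [0.991 0.021 0.001] spin 0.002
```

>>> play_rows([
  [0.6, 0.15, 0, 0, 0],
  [0.6, 0.35, 0.01, 0, 0],
  [0.6, 0.55, 0.01, 0, 0],
  [0.6, 0.75, 0.02, 0, 0],
  [0.6, 0.9, 0.02, 0, 0],
  [0.6, 0.991, 0.021, 0, 0],
  [0.6, 0.991, 0.021, 0, 0],
  [0.6, 0.991, 0.021, 0, 0],
])

```text
time: 31.9
tool_pos: [0.496, 0.0569, 0.2007]
eef_rot: [0.778, 0.628, -0.0, 0.0]
contact_force: [0.5, -0.5, 0.5]
gripper_width: 0.0511
finger_force: 0.0
```

Run:
```python
from h import *
plan(.4958,.0582,.0487,-12.1)
d=snap('wrist','w6');P=wcloud(d);Q=P[d['depth']>0]
def r(n,x,y,w,a,b):
    s=Q[(abs(Q[:,0]-x)<w)&(abs(Q[:,1]-y)<w)&(Q[:,2]>a)&(Q[:,2]<b)];print(n,len(s),[np.round(t,1) for t in cv2.minAreaRect((s[:,:2]*1000).astype(np.float32))] if len(s) else 0)
r('teat',.4958,.0582,.03,.088,.115);r('stamp',.4874,.0193,.022,.072,.1);r('cap',.576,.035,.03,.16,.18)
```

```text
t 31.9 at [0.496  0.0569 0.2007] yaw -12.1 q [-0.04  0.33  1.65 -0.    1.16  0.17] w 0.051 F [ 0.5 -0.5  0.5] -> [ 0.007 -0.002  0.76 ] spin -0.001
teat 229 [array([495. ,  58.2]), array([12. , 12.6]), np.float64(76.3)]
stamp 573 [array([487.5,  20.7]), array([22.9, 22.9]), np.float64(32.3)]
cap 2125 [array([575.5,  41.8]), array([34.6, 35.5]), np.float64(63.1)]
```

>>> play_rows([
  [0.6, 0.007, -0.002, 0.15, 0],
  [0.6, 0.007, -0.002, 0.35, 0],
  [0.6, 0.007, -0.002, 0.55, 0],
  [0.6, 0.007, -0.002, 0.7, 0],
  [0.6, 0.007, -0.002, 0.765, 0],
  [0.6, 0.007, -0.002, 0.765, 0],
  [0.6, 0.007, -0.002, 0.765, 0],
], grip_force=30)

```text
time: 32.83
tool_pos: [0.4968, 0.0592, 0.0491]
eef_rot: [0.778, 0.629, 0.001, 0.001]
contact_force: [-0.5, -0.1, 0.4]
gripper_width: 0.0511
finger_force: 0.0
```

>>> play_rows([
  [0.4, 0, 0, 0, 0],
  [0.3, 0, 0, 0, 0],
  [0.25, 0, 0, 0, 0],
  [0.25, 0, 0, 0, 0],
  [0.25, 0, 0, 0, 0],
])

```text
time: 33.45
tool_pos: [0.4966, 0.0595, 0.0491]
eef_rot: [0.778, 0.629, 0.001, 0.001]
contact_force: [-1.6, 0.0, 5.5]
gripper_width: 0.0316
finger_force: 29.3
```

>>> play_rows([
  [0.25, 0, 0, -0.1, 0],
  [0.25, 0, 0, -0.3, 0],
  [0.25, 0, 0, -0.5, 0],
  [0.25, 0, 0, -0.6, 0],
  [0.25, 0, 0, -0.6, 0],
  [0.25, 0, 0, -0.6, 0],
])

```text
time: 34.2
tool_pos: [0.4953, 0.0595, 0.1671]
eef_rot: [0.778, 0.629, -0.0, -0.0]
contact_force: [-0.1, -0.0, -1.0]
gripper_width: 0.0313
finger_force: 30.3
```

Run:
```python
from h import *
plan(.4028,-.2055,.17,-12.1)
```

```text
t 34.2 at [0.4953 0.0595 0.1671] yaw -12.1 q [-0.03  0.37  1.7   0.    1.07  0.18] w 0.031 F [-0.1 -0.  -1. ] -> [-1.392 -0.175 -0.014] spin 0.0
```

>>> play_rows([
  [0.25, -0.12, -0.02, 0, 0],
  [0.25, -0.3, -0.04, 0, 0],
  [0.25, -0.48, -0.06, 0, 0],
  [0.25, -0.66, -0.09, 0, 0],
  [0.25, -0.84, -0.11, 0, 0],
  [0.25, -1, -0.13, 0, 0],
  [0.25, -1, -0.13, 0, 0],
])

```text
time: 35.08
tool_pos: [0.4276, -0.1319, 0.1667]
eef_rot: [0.779, 0.628, -0.001, -0.001]
contact_force: [-1.0, -0.2, -0.6]
gripper_width: 0.0314
finger_force: 30.3
```

>>> play_rows([
  [0.25, -0.12, -0.02, 0, 0],
  [0.25, -0.28, -0.03, 0, 0],
  [0.25, -0.385, -0.045, 0, 0],
  [0.25, -0.385, -0.045, 0.1, 0],
  [0.25, -0.385, -0.045, 0.3, 0],
  [0.25, -0.385, -0.045, 0.45, 0],
  [0.25, -0.385, -0.045, 0.53, 0],
  [0.25, -0.385, -0.045, 0.53, 0],
  [0.25, -0.385, -0.045, 0.53, 0],
])

```text
time: 36.2
tool_pos: [0.4041, -0.2038, 0.0621]
eef_rot: [0.777, 0.629, 0.0, 0.0]
contact_force: [0.7, -0.4, -1.2]
gripper_width: 0.0312
finger_force: 30.3
```

Run:
```python
from h import *
plan(.4031,-.2042,.0513,-12.1)
```

```text
t 36.2 at [ 0.4041 -0.2038  0.0621] yaw -12.0 q [-0.64  0.45  1.94  0.    0.75 -0.43] w 0.031 F [ 0.7 -0.4 -1.2] -> [-0.003 -0.005  0.054] spin 0.001
```

>>> play_rows([
  [0.25, -0.003, -0.005, 0.02, 0],
  [0.25, -0.003, -0.005, 0.04, 0],
  [0.25, -0.003, -0.005, 0.052, 0],
  [0.25, -0.003, -0.005, 0.052, 0],
  [0.25, -0.003, -0.005, 0.052, 0],
])

```text
time: 36.83
tool_pos: [0.4027, -0.2045, 0.0515]
eef_rot: [0.778, 0.629, 0.0, 0.0]
contact_force: [-0.0, -1.2, -0.8]
gripper_width: 0.0315
finger_force: 30.3
```

Run:
```python
from h import *
plan(.4031,-.2042,.0511,-12.1)
```

```text
t 36.83 at [ 0.4027 -0.2045  0.0515] yaw -12.1 q [-0.64  0.47  1.95  0.    0.72 -0.43] w 0.032 F [-0.  -1.2 -0.8] -> [0.002 0.002 0.002] spin 0.0
```

Within 0.5 mm of the target. Releasing, then rising over to the stamp.

>>> play_rows([
  [0.25, 0, 0, 0.003, 0],
  [0.4, 0, 0, 0.003, 0],
  [0.5, 0, 0, 0.003, 0],
  [0.6, 0, 0, 0.003, 0],
  [0.6, 0, 0, 0.003, 0],
  [0.6, 0, 0, -0.15, 0],
  [0.6, 0, 0, -0.4, 0],
  [0.6, 0, 0, -0.65, 0],
  [0.6, 0, 0, -0.73, 0],
  [0.6, 0, 0, -0.73, 0],
])

```text
time: 38.08
tool_pos: [0.4031, -0.2048, 0.1986]
eef_rot: [0.778, 0.629, 0.0, 0.001]
contact_force: [-0.3, -0.2, 0.2]
gripper_width: 0.0509
finger_force: 0.0
```

Run:
```python
from h import *
plan(.4874,.0193,.2,-12.1)
d=snap('wrist','w7');P=wcloud(d);Q=P[d['depth']>0]
def r(n,x,y,w,a,b):
    s=Q[(abs(Q[:,0]-x)<w)&(abs(Q[:,1]-y)<w)&(Q[:,2]>a)&(Q[:,2]<b)];print(n,len(s),[np.round(t,1) for t in cv2.minAreaRect((s[:,:2]*1000).astype(np.float32))] if len(s) else 0)
r('teat',.403,-.2055,.03,.09,.12)
```

```text
t 38.08 at [ 0.4031 -0.2048  0.1986] yaw -12.1 q [-0.64  0.25  1.78  0.    1.11 -0.43] w 0.051 F [-0.3 -0.2  0.2] -> [ 1.184  0.178 -0.008] spin 0.0
teat 239 [array([ 401.3, -205.8]), array([12.5, 12.5]), np.float64(31.1)]
```

The dropper is within 1 mm of where it stood. Now the stamp.

>>> play_rows([
  [0.6, 0.15, 0.02, 0, 0],
  [0.6, 0.35, 0.05, 0, 0],
  [0.6, 0.55, 0.08, 0, 0],
  [0.6, 0.75, 0.11, 0, 0],
  [0.6, 0.92, 0.14, 0, 0],
  [0.6, 1, 0.15, 0, 0],
  [0.6, 1, 0.15, 0, 0],
])

```text
time: 39.0
tool_pos: [0.4734, -0.0147, 0.1965]
eef_rot: [0.777, 0.629, -0.001, -0.001]
contact_force: [-0.2, 0.1, 0.3]
gripper_width: 0.0512
finger_force: 0.0
```

>>> play_rows([
  [0.6, 0.1, 0.015, 0, 0],
  [0.6, 0.184, 0.028, 0, 0],
  [0.6, 0.184, 0.028, 0, 0],
  [0.6, 0.184, 0.028, 0, 0],
])

```text
time: 39.5
tool_pos: [0.4868, 0.0191, 0.1974]
eef_rot: [0.778, 0.629, -0.0, -0.0]
contact_force: [-1.2, -0.6, -0.1]
gripper_width: 0.0516
finger_force: 0.0
```

Run:
```python
from h import *
plan(.4874,.0193,.0571,-12.1)
```

```text
t 39.5 at [0.4868 0.0191 0.1974] yaw -12.1 q [-0.12  0.31  1.69 -0.    1.14  0.09] w 0.052 F [-1.2 -0.6 -0.1] -> [0.002 0.003 0.701] spin 0.0
```

>>> play_rows([
  [0.6, 0, 0, 0.15, 0],
  [0.6, 0, 0, 0.35, 0],
  [0.6, 0, 0, 0.55, 0],
  [0.6, 0, 0, 0.66, 0],
  [0.6, 0, 0, 0.706, 0],
  [0.6, 0, 0, 0.706, 0],
  [0.6, 0, 0, 0.706, 0],
])

```text
time: 40.38
tool_pos: [0.4877, 0.0195, 0.0573]
eef_rot: [0.778, 0.629, 0.001, 0.001]
contact_force: [0.3, -0.4, 0.6]
gripper_width: 0.0515
finger_force: 0.0
```

>>> play_rows([
  [0.3, 0, 0, 0, 0],
  [0.2, 0, 0, 0, 0],
  [0.15, 0, 0, 0, 0],
  [0.15, 0, 0, 0, 0],
  [0.15, 0, 0, 0, 0],
])

```text
time: 41.0
tool_pos: [0.4875, 0.0196, 0.0569]
eef_rot: [0.778, 0.629, 0.001, 0.0]
contact_force: [-0.4, -0.4, 6.2]
gripper_width: 0.0217
finger_force: 29.3
```

>>> play_rows([
  [0.15, 0, 0, -0.1, 0],
  [0.15, 0, 0, -0.25, 0],
  [0.15, 0, 0, -0.35, 0],
  [0.15, 0, 0, -0.35, 0],
  [0.15, 0, 0, -0.35, 0],
])

```text
time: 41.62
tool_pos: [0.4864, 0.0197, 0.1254]
eef_rot: [0.778, 0.629, -0.001, -0.001]
contact_force: [0.9, 0.4, -0.4]
gripper_width: 0.0219
finger_force: 29.7
```

Run:
```python
from h import *
plan(.4313,-.0951,.0665,-12.1)
```

```text
t 41.62 at [0.4864 0.0197 0.1254] yaw -12.1 q [-0.12  0.4   1.78  0.    0.96  0.09] w 0.022 F [ 0.9  0.4 -0.4] -> [-0.619 -0.149  0.295] spin 0.0
```

>>> play_rows([
  [0.15, -0.12, -0.03, 0, 0],
  [0.15, -0.27, -0.07, 0, 0],
  [0.15, -0.42, -0.1, 0, 0],
  [0.15, -0.54, -0.13, 0, 0],
  [0.15, -0.619, -0.149, 0, 0],
  [0.15, -0.619, -0.149, 0.1, 0],
  [0.15, -0.619, -0.149, 0.2, 0],
  [0.15, -0.619, -0.149, 0.28, 0],
  [0.15, -0.619, -0.149, 0.28, 0],
  [0.15, -0.619, -0.149, 0.28, 0],
])

```text
time: 42.88
tool_pos: [0.4322, -0.0951, 0.0705]
eef_rot: [0.778, 0.629, 0.0, -0.0]
contact_force: [-1.2, 0.1, 0.7]
gripper_width: 0.0216
finger_force: 29.6
```

Run:
```python
from h import *
plan(.4313,-.0951,.0591,-12.1)
```

```text
t 42.88 at [ 0.4322 -0.0951  0.0705] yaw -12.1 q [-0.39  0.43  1.96  0.    0.76 -0.18] w 0.022 F [-1.2  0.1  0.7] -> [-0.001 -0.004  0.057] spin 0.001
```

>>> play_rows([
  [0.15, 0, -0.004, 0.02, 0],
  [0.15, 0, -0.004, 0.04, 0],
  [0.15, 0, -0.004, 0.055, 0],
  [0.15, 0, -0.004, 0.057, 0],
  [0.15, 0, -0.004, 0.057, 0],
])

```text
time: 43.5
tool_pos: [0.4312, -0.095, 0.059]
eef_rot: [0.778, 0.629, 0.0, 0.0]
contact_force: [-0.5, 0.1, 1.7]
gripper_width: 0.0219
finger_force: 29.7
```

Run:
```python
from h import *
plan(.4313,-.0951,.0589,-12.1)
```

```text
t 43.5 at [ 0.4312 -0.095   0.059 ] yaw -12.1 q [-0.39  0.45  1.97  0.    0.72 -0.18] w 0.022 F [-0.5  0.1  1.7] -> [-0.     0.001  0.   ] spin 0.0
```

>>> play_rows([
  [0.3, 0, 0, 0, 0],
  [0.4, 0, 0, 0, 0],
  [0.55, 0, 0, 0, 0],
  [0.6, 0, 0, 0, 0],
  [0.6, 0, 0, -0.15, 0],
  [0.6, 0, 0, -0.4, 0],
  [0.7, 0, 0, -0.65, 0],
  [0.8, 0, 0, -0.93, 0],
  [1, 0, 0, -0.93, 0],
  [1, 0, 0, -0.93, 0],
])

```text
time: 44.75
tool_pos: [0.4307, -0.0948, 0.2443]
eef_rot: [0.778, 0.629, -0.0, -0.0]
contact_force: [0.2, 1.0, -0.2]
gripper_width: 0.0855
finger_force: 0.0
```

Run:
```python
from h import *
plan(.575,.0389,.245,-12.1)
d=snap('wrist','w8');P=wcloud(d);Q=P[d['depth']>0]
def r(n,x,y,w,a,b):
    s=Q[(abs(Q[:,0]-x)<w)&(abs(Q[:,1]-y)<w)&(Q[:,2]>a)&(Q[:,2]<b)];print(n,len(s),[np.round(t,1) for t in cv2.minAreaRect((s[:,:2]*1000).astype(np.float32))] if len(s) else 0)
r('stamp',.4313,-.095,.025,.075,.1);r('teat',.403,-.2055,.03,.09,.12)
```

```text
t 44.75 at [ 0.4307 -0.0948  0.2443] yaw -12.1 q [-0.39  0.18  1.73  0.    1.23 -0.18] w 0.086 F [ 0.2  1.  -0.2] -> [ 0.805  0.565 -0.004] spin 0.0
stamp 460 [array([431. , -94.3]), array([23.3, 23. ]), np.float64(29.7)]
teat 136 [array([ 401.9, -204.1]), array([11. , 11.5]), np.float64(70.2)]
```

The stamp is back within 0.3 mm. Now the can.

>>> play_rows([
  [1, 0.15, 0.1, 0, 0],
  [1, 0.35, 0.25, 0, 0],
  [1, 0.55, 0.39, 0, 0],
  [1, 0.7, 0.5, 0, 0],
  [1, 0.814, 0.563, 0, 0],
  [1, 0.814, 0.563, 0, 0],
  [1, 0.814, 0.563, 0, 0],
], grip_force=60)

```text
time: 45.68
tool_pos: [0.5744, 0.0402, 0.2436]
eef_rot: [0.778, 0.629, -0.001, -0.001]
contact_force: [1.5, -0.1, -0.6]
gripper_width: 0.0855
finger_force: 0.0
```

Run:
```python
from h import *
plan(.5754,.041,.1135,-12.1)
d=snap('wrist','w9');P=wcloud(d);Q=P[d['depth']>0]
def r(n,x,y,w,a,b):
    s=Q[(abs(Q[:,0]-x)<w)&(abs(Q[:,1]-y)<w)&(Q[:,2]>a)&(Q[:,2]<b)];print(n,len(s),[np.round(t,1) for t in cv2.minAreaRect((s[:,:2]*1000).astype(np.float32))] if len(s) else 0)
r('cap',.576,.04,.03,.165,.18)
```

```text
t 45.67 at [0.5744 0.0402 0.2436] yaw -12.1 q [-0.06  0.43  1.37 -0.    1.34  0.15] w 0.086 F [ 1.5 -0.1 -0.6] -> [0.006 0.006 0.65 ] spin 0.0
cap 1601 [array([575.5,  41.1]), array([33.8, 34. ]), np.float64(78.1)]
```

>>> play_rows([
  [1, 0.004, 0.003, 0.15, 0],
  [1, 0.004, 0.003, 0.35, 0],
  [1, 0.004, 0.003, 0.52, 0],
  [1, 0.004, 0.003, 0.62, 0],
  [1, 0.004, 0.003, 0.653, 0],
  [1, 0.004, 0.003, 0.653, 0],
  [1, 0.004, 0.003, 0.653, 0],
])

```text
time: 46.6
tool_pos: [0.5767, 0.041, 0.1155]
eef_rot: [0.778, 0.629, 0.001, 0.001]
contact_force: [0.2, 0.9, -0.2]
gripper_width: 0.0856
finger_force: 0.0
```

>>> play_rows([
  [0.6, 0, 0, 0, 0],
  [0.5, 0, 0, 0, 0],
  [0.45, 0, 0, 0, 0],
  [0.45, 0, 0, 0, 0],
  [0.45, 0, 0, 0, 0],
  [0.45, 0, 0, 0, 0],
])

```text
time: 47.35
tool_pos: [0.5767, 0.0413, 0.1153]
eef_rot: [0.778, 0.629, 0.001, 0.001]
contact_force: [-0.8, -0.3, 6.1]
gripper_width: 0.0494
finger_force: 62.9
```

>>> play_rows([
  [0.45, 0, 0, -0.04, 0],
  [0.45, 0, 0, -0.15, 0],
  [0.45, 0, 0, -0.3, 0],
  [0.45, 0, 0, -0.45, 0],
  [0.45, 0, 0, -0.6, 0],
  [0.45, 0, 0, -0.68, 0],
  [0.45, 0, 0, -0.7, 0],
  [0.45, 0, 0, -0.7, 0],
])

```text
time: 48.35
tool_pos: [0.5758, 0.0413, 0.2537]
eef_rot: [0.778, 0.629, -0.0, -0.0]
contact_force: [0.1, -0.4, -2.5]
gripper_width: 0.0495
finger_force: 62.7
```

Run:
```python
from h import *
plan(.4155,-.1488,.25,-12.1)
```

```text
t 48.35 at [0.5758 0.0413 0.2537] yaw -12.1 q [-0.06  0.43  1.35  0.    1.36  0.15] w 0.049 F [ 0.1 -0.4 -2.5] -> [-1.097 -0.585  0.019] spin 0.0
```

>>> play_rows([
  [0.45, -0.06, -0.03, 0, 0],
  [0.45, -0.18, -0.1, 0, 0],
  [0.45, -0.32, -0.17, 0, 0],
  [0.45, -0.46, -0.25, 0, 0],
  [0.45, -0.6, -0.33, 0, 0],
  [0.45, -0.74, -0.41, 0, 0],
  [0.45, -0.87, -0.49, 0, 0],
  [0.45, -0.96, -0.55, 0, 0],
  [0.45, -1, -0.583, 0, 0],
  [0.45, -1, -0.583, 0, 0],
])

```text
time: 49.6
tool_pos: [0.4197, -0.1301, 0.2541]
eef_rot: [0.778, 0.628, 0.0, -0.0]
contact_force: [0.2, -0.1, -2.5]
gripper_width: 0.0491
finger_force: 62.7
```

>>> play_rows([
  [0.45, -0.05, 0, 0, 0],
  [0.45, -0.096, 0, 0.05, 0],
  [0.45, -0.096, 0, 0.18, 0],
  [0.45, -0.096, 0, 0.32, 0],
  [0.45, -0.096, 0, 0.46, 0],
  [0.45, -0.096, 0, 0.55, 0],
  [0.45, -0.096, 0, 0.58, 0],
  [0.45, -0.096, 0, 0.58, 0],
])

```text
time: 50.6
tool_pos: [0.4162, -0.1488, 0.138]
eef_rot: [0.778, 0.629, -0.0, -0.0]
contact_force: [-0.4, -0.4, -0.6]
gripper_width: 0.0494
finger_force: 62.7
```

Run:
```python
from h import *
plan(.4155,-.1485,.1175,-12.1)
d=snap('scene','s10');crop('s10',200,80,400,230,'s10c',3.5)
```

```text
t 50.6 at [ 0.4162 -0.1488  0.138 ] yaw -12.1 q [-0.52  0.31  1.89  0.    0.94 -0.31] w 0.049 F [-0.4 -0.4 -0.6] -> [ 0.    -0.004  0.103] spin 0.0
```

View pics/s10c.png

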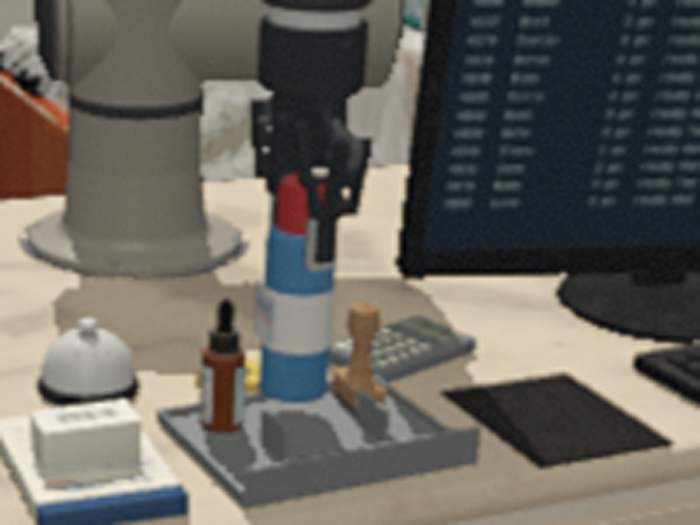

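The can hangs upright at crop (297,315) between the dropper (222,380) and the stamp (360,355). Lowering it.

>>> play_rows([
  [0.45, 0, -0.004, 0.03, 0],
  [0.45, 0, -0.004, 0.06, 0],
  [0.45, 0, -0.004, 0.085, 0],
  [0.45, 0, -0.004, 0.098, 0],
  [0.45, 0, -0.004, 0.098, 0],
  [0.45, 0, -0.004, 0.098, 0],
])

```text
time: 51.4
tool_pos: [0.4155, -0.1486, 0.1188]
eef_rot: [0.778, 0.629, 0.0, 0.0]
contact_force: [0.3, 0.2, -2.4]
gripper_width: 0.0495
finger_force: 62.8
```

Run:
```python
from h import *
plan(.4155,-.1485,.1172,-12.1)
```

```text
t 51.4 at [ 0.4155 -0.1486  0.1188] yaw -12.1 q [-0.52  0.34  1.91  0.    0.89 -0.31] w 0.049 F [ 0.3  0.2 -2.4] -> [ 0.    -0.     0.008] spin 0.0
```

>>> play_rows([
  [0.45, 0, 0, 0.005, 0],
  [0.45, 0, 0, 0.009, 0],
  [0.45, 0, 0, 0.009, 0],
  [0.52, 0, 0, 0.009, 0],
  [0.57, 0, 0, 0.009, 0],
  [0.65, 0, 0, 0.009, 0],
  [0.8, 0, 0, 0.009, 0],
  [1, 0, 0, 0.009, 0],
  [1, 0, 0, 0.009, 0],
])

```text
time: 52.52
tool_pos: [0.4154, -0.1485, 0.1168]
eef_rot: [0.778, 0.629, 0.0, -0.0]
contact_force: [0.5, 1.2, -1.1]
gripper_width: 0.0853
finger_force: 0.0
```

>>> play_rows([
  [1, 0, 0, -0.1, 0],
  [1, 0, 0, -0.3, 0],
  [1, 0, 0, -0.5, 0],
  [1, 0, 0, -0.7, 0],
  [1, 0, 0, -0.83, 0],
  [1, 0, 0, -0.83, 0],
  [1, 0, 0, -0.83, 0],
])

```text
time: 53.4
tool_pos: [0.415, -0.1483, 0.2819]
eef_rot: [0.778, 0.629, -0.0, -0.001]
contact_force: [0.1, 0.3, 0.3]
gripper_width: 0.0856
finger_force: 0.0
```

Run:
```python
from h import *
from scipy.optimize import least_squares as ls
plan(.4155,-.1485,.3,-12.1)
d=snap('wrist','w11');P=wcloud(d);Q=P[d['depth']>0]
def r(n,x,y,w,a,b):
    s=Q[(abs(Q[:,0]-x)<w)&(abs(Q[:,1]-y)<w)&(Q[:,2]>a)&(Q[:,2]<b)];print(n,len(s),[np.round(t,1) for t in cv2.minAreaRect((s[:,:2]*1000).astype(np.float32))] if len(s) else 0)
r('cap',.416,-.149,.03,.165,.19);r('stamp',.4313,-.095,.025,.075,.1);r('teat',.403,-.2055,.03,.09,.12)
for nm,e in (('scene','s11'),):
    d=snap(nm,e);A=cloud(d)[d['depth']>0];B=ld('scene0');B=cloud(B)[B['depth']>0]
    for Q in(B,A):
        for n,b,rr in(('can',(.37,.46,-.184,-.122,.07,.125),.026),('stamp',(.405,.455,-.12,-.07,.06,.083),.0125),('drop',(.38,.43,-.228,-.187,.03,.066),.0165)):
            s=Q[(Q[:,0]>b[0])&(Q[:,0]<b[1])&(Q[:,1]>b[2])&(Q[:,1]<b[3])&(Q[:,2]>b[4])&(Q[:,2]<b[5])]
            f=ls(lambda p:np.hypot(s[:,0]-p[0],s[:,1]-p[1])-rr,s[:,:2].mean(0)-[.01,0],loss='soft_l1',f_scale=.002);print(n,len(s),f.x.round(4))
```

```text
t 53.4 at [ 0.415  -0.1483  0.2819] yaw -12.1 q [-0.52  0.15  1.66  0.    1.33 -0.31] w 0.086 F [0.1 0.3 0.3] -> [-0.001  0.003 -0.09 ] spin 0.0
cap 1239 [array([ 414.7, -148.5]), array([33.9, 35.3]), np.float64(77.1)]
stamp 387 [array([431.2, -95.5]), array([25.4, 23.8]), np.float64(77.6)]
teat 129 [array([ 401.3, -205.8]), array([12.7, 11.7]), np.float64(77.0)]
can 428 [ 0.4157 -0.1496]
stamp 68 [ 0.43   -0.0949]
drop 179 [ 0.4014 -0.2058]
can 422 [ 0.4142 -0.1496]
stamp 72 [ 0.4295 -0.0952]
drop 180 [ 0.4006 -0.2061]
```

View pics/s11.png

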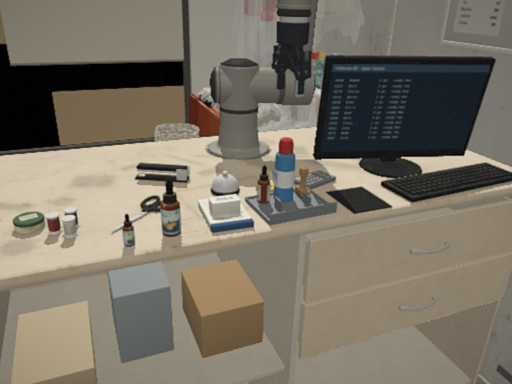

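The can (285,175), dropper (264,190) and stamp (303,180) stand upright in the tidy, each within 1.5 mm of where it was. The block lies on the book (222,206), and the calculator, tape and bell are unmoved.

```bash
python3 -c "
from h import *
print(robot.close_job())"
```

```text
the job is handed in; nothing more can be done
None
```

The job is handed in after about 53 s on the robot's clock: the block lies flat in the middle of the ticket book, the can, dropper and stamp are back upright within about 1.5 mm of where they stood, and the calculator, tape roll and bell were left alone.

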